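Unload a ring cleaning rack with a carrying rod

ROBOT

A 6-joint arm with a two-finger parallel gripper is mounted at the origin on a cart in front of the work surface, level with it; the furniture and walls round the work are solid. World frame = base frame: x ahead of the robot, y to its left, z up, the work surface at z = 0. Lengths are in mm, angles in rad, forces in N, time in s.
With the tool pointing down it reaches from about 400 to 925 mm from the base axis. Payload 12.5 kg.
Tool frame: the origin (TCP) lies midway between the tips of the shut fingers; the grasp point (between the pads) lies 19 mm behind it (env.grasp_offset is the distance from the TCP to the grasp point, in mm); z points along the fingers, y is the direction in which the jaws open and shut (so a half turn about z gives the same grasp; the last joint's range is limited). The gripper opens to 95 mm and grips with 3 to 60 N. Pads are 20 mm wide; open, the fingers measure 119 mm over their backs; the gripper's body (75 mm by 180 mm) begins 59 mm behind the grasp point.
Start: joints at [-1.388, 0.491, 1.559, -0, 1.092, -0.106], TCP at [178.024, -599.128, 214.661] pointing down, gripper open.
Joint ranges: [-3.1, 3.1], [-0.84, 2.19], [0.05, 2.79], [-1.13, 4.28], [0.06, 2.93], [-2.69, 2.69]. Speed limits (rad/s): [2.22, 2.22, 2.79, 3.14, 3.14, 3.14].

INTERFACE

Orientations are given as [roll, pitch, yaw] about the fixed x, y, z axes, in that order (R = Rz(yaw) Ry(pitch) Rx(roll)).
In Python, from cell import env gives the robot as it stands.
- The arm moves only by the tool carry_out, never from a script. Its argument "series" is a list of rows, each a list of 6 numbers: the shift along the world's x, y, z in m, then the turn, a rotation vector about the world's x, y, z in degrees. In form: [[dx, dy, dz, wx, wy, wz], ...]. A call has 1 to 12 rows; each row shifts and turns the commanded pose from where the row before left it; what a row does not reach is not made up. A row lasts 1/10 s, in which the tool goes at most 50 mm and 8.59 degrees, less where a joint would pass 70% of its speed; a pose out of reach is approached as far as the arm can. A call is refused whole if a number of a shift passes 0.05 or a number of a turn 8.59, either way. A call with a gripper value outside its range is refused whole. "fingers" is the opening, from 0 (shut) to 1 (fully open), set as the call begins (left out, the last holds). The fingers move at their own pace and stop on an object; the grip force is fixed at half the most. Time passes only in rows, so rows that do not move let the fingers close. It gives the time, the measured TCP pose, the force and the opening at its end, in the units of the state.
- env.state(): the state, without advancing time (a new reading comes with each control period).
- env.read_camera(name): name is "scene" or "side" or "wrist"; returns a dict with "color" (420x560x3 uint8, red, green, blue), "fovy" (degrees; the focal length in pixels is half the picture's height over the tangent of half this angle, whatever the lens; pixels are square), "cx", "cy" (the principal point, pixels), "D" ([k1, k2, p1, p2, k3] as OpenCV has them; the pictures are not rectified), "T" (4x4, takes a point from camera to world coordinates); the wrist camera has in their place "mount" (4x4, takes a point from camera to tool coordinates, whose origin is the TCP and whose axes are the flange's). Camera axes: x right, y down, z forward; pixel columns grow to the right and rows downward; lengths in mm; the calibration is good to about 2 mm. A picture is of the moment at which its call begins: read the wrist's pose just before it. There is no depth.
- env.job_done(): hands the job in, once; it reports no verdict.
Trained networks look in a picture, given as the dict that the camera call returned (one of the last four; its "shot" number tells which), for a name from the list of things; names that differ only in an ending like _2 or _b are one class to them, and where a whole thing is asked for, a point or a joint stands for the part that bears it (a point fixed in the world has none). Each returns a list of dicts, best first, with "score" (0 to 1); they miss things now and then, are a little off and sometimes report something else, mostly with a low value. They report only what shows in the picture. A call takes as long as a camera call.
- env.search_frame(label, picture): "point" ([x, y, z] in mm, in world coordinates, good to about 4 mm: the middle of the surface that is visible of it).
The state is a dict: "t": time; "joints": joint angles; "qvel": joint speeds; "tau": joint torques, N m; "eef_pos": TCP position; "tcp_rot": TCP orientation; "ft_force": force on the tool from outside, world axes, zero at the start; "moment": the same for the moment, N m; "opening": opening from 0.0 (shut) to 1.0 (fully open).
Only numpy, scipy, OpenCV 4.12 (cv2) and the standard library are available. Lean on these libraries where they do the work, as an engineer would, in place of code of your own. Each camera call takes 0.05 s, during which the arm holds its last target. There are 200 camera calls.

TASK

Take the carrying rod by its orange handle out of its stand, thread it through all three rings in the white cleaning rack and go on pushing the rack's rubber button until the blue hold-down slider comes up against its stop, then lift the three rings out together on the rod. Hang the rod back level in both forks of the stand, all three rings hanging on it between the forks. Touch the rings only with the rod, never load the rod or the rings against the rack with more than 25 N, and leave the other things on the bench where they are.

Things in the scene. Friction and masses are not known exactly. Their poses are not given: they have to be found in the camera images.
- rod: loose carrying rod, 100 g: steel rod 8 mm thick with a round nose, on an orange handle. Origin on the rod's axis at the middle of the handle; +x runs along the rod to its nose at x = 175 mm, z up. Handle 36 mm long (x -18 to 18), 16 mm wide (y), from 10 mm above to 20 mm below the axis; 13 mm collar at x 18 to 22. Lies in the stand at the start, handle overhanging.
- stand: fixed aluminium stand with two black V forks open to the top. Origin at the centre of its underside on the bench; x along the rod it carries. Base 165 x 64 x 8 mm. Forks 8 mm thick, at x = -55 and +55 mm; each 90 degree V is 35 to 40 mm wide at its mouth, 93 mm above the bench.
- stand_seat (a point): the middle between the forks, on the axis of a rod seated in them: 80 mm above the bench at the stand's origin; same axes as the stand. The handle hangs beyond the -x fork: with the rod's origin 105 mm in -x from here the forks stand at rod x = 50 and 160 mm; 93 to 115 mm is good.
- rack: fixed white cleaning rack with a blue slider on top. Origin at the centre of its underside on the bench; x is the rings' common axis; the rod enters from the open -x end, moving in +x. Base 100 x 84 x 8 mm; side walls 60 mm high (x -37 to 37), their inner faces at y = +-19 mm; three 7.4 mm grooves at x = -20, 0, 20 mm hold the rings on edge, centres at z = 51 mm.
- rack_lock (a point): point fixed to the rack, on the rings' axis in the middle ring (z = 51 mm), for the blue slider above. Slider top 80.5 mm over the bench, 75 mm wide; its six tabs, 9 mm wide, stand about 2 mm over the rings' shoulders and leave a 24 mm wide channel (y -12 to 12) for the rod to rise through. As found the tabs cover the rings, which then cannot be lifted out.
- rack_axis (a point): the same fixed point, for the slider's black rubber button: 22 mm across, on the rings' axis, facing -x, its face anywhere from x = 37 to 76 mm as found (adjusting screw). Pushed in +x the slider moves 8 to 10 mm with about 4 N of drag, then meets a hard stop; there (at most 1.5 mm short) the tabs stand between the rings. It stays where it is left.
- ring_1: loose aluminium ring, outside 52 mm, bore 16 mm, 6 mm thick, about 35 g, standing on edge in a groove of the rack (rack x = -20 mm, the first the rod meets), with up to 2 mm of sideways and 0.7 mm of lengthwise play. Origin at its centre; x along its bore.
- ring_2: loose brass-coloured ring, outside 52 mm, bore 16 mm, 6 mm thick, about 35 g, standing on edge in a groove of the rack (rack x = 0, the middle one), with up to 2 mm of sideways and 0.7 mm of lengthwise play. Origin at its centre; x along its bore.
- ring_3: loose dark steel ring, outside 52 mm, bore 16 mm, 6 mm thick, about 35 g, standing on edge in a groove of the rack (rack x = +20 mm, the last one), with up to 2 mm of sideways and 0.7 mm of lengthwise play. Origin at its centre; x along its bore.
- slide_box: bystander: white and red carton 32 x 82 x 34 mm, loose; origin under its centre
- coverslip_box: bystander: white and blue carton 42 x 62 x 24 mm, loose; origin under its centre
- lab_timer: bystander: white timer with three keys, 43 x 66 x 64 mm, loose; origin under its centre
- marker_blue: bystander: white pen with blue cap, 10 x 132 x 12 mm, loose; origin under its centre

How it is judged (in metres and radians):
On the way, in this order (a step that is already met when the one before it is completed fails the run):
1. the rod runs through the bores of all three rings, still in the rack (x of ring_1 in the frame of rod between 0.045 and 0.171 m and y of ring_1 in the frame of rod between -0.009 and 0.009 m and z of ring_1 in the frame of rod between -0.009 and 0.009 m and x of ring_2 in the frame of rod between 0.045 and 0.171 m and y of ring_2 in the frame of rod between -0.009 and 0.009 m and z of ring_2 in the frame of rod between -0.009 and 0.009 m and x of ring_3 in the frame of rod between 0.045 and 0.171 m and y of ring_3 in the frame of rod between -0.009 and 0.009 m and z of ring_3 in the frame of rod between -0.009 and 0.009 m and height (world z) of each of ring_1, ring_2, ring_3 below 0.062 m), for 0.1 s.
2. all three rings are lifted clear of the rack together on the rod (x of ring_1 in the frame of rod between 0.045 and 0.171 m and y of ring_1 in the frame of rod between -0.009 and 0.009 m and z of ring_1 in the frame of rod between -0.009 and 0.009 m and x of ring_2 in the frame of rod between 0.045 and 0.171 m and y of ring_2 in the frame of rod between -0.009 and 0.009 m and z of ring_2 in the frame of rod between -0.009 and 0.009 m and x of ring_3 in the frame of rod between 0.045 and 0.171 m and y of ring_3 in the frame of rod between -0.009 and 0.009 m and z of ring_3 in the frame of rod between -0.009 and 0.009 m and height (world z) of each of ring_1, ring_2, ring_3 above 0.115 m), for 0.2 s.
At the end, for the whole second after the job is handed in: The rod lies at rest in both forks of the stand (axis within 6 mm sideways and 5 mm in height of its seat, within 0.08 rad of the stand's x axis, rod origin at stand x -117 to -91 mm), and all three rings hang on it at rest between the two forks (ring centres within 50 mm of the stand's middle) (z of rod in the frame of stand between 0.076 and 0.085 m and y of rod in the frame of stand between -0.006 and 0.006 m and x of rod in the frame of stand between -0.117 and -0.091 m and angle between the x axis of rod and the x axis of stand, either way round below 0.08 rad and x of ring_1 in the frame of rod between 0.045 and 0.171 m and y of ring_1 in the frame of rod between -0.009 and 0.009 m and z of ring_1 in the frame of rod between -0.009 and 0.009 m and x of ring_2 in the frame of rod between 0.045 and 0.171 m and y of ring_2 in the frame of rod between -0.009 and 0.009 m and z of ring_2 in the frame of rod between -0.009 and 0.009 m and x of ring_3 in the frame of rod between 0.045 and 0.171 m and y of ring_3 in the frame of rod between -0.009 and 0.009 m and z of ring_3 in the frame of rod between -0.009 and 0.009 m and x of ring_1 in the frame of stand between -0.05 and 0.05 m and x of ring_2 in the frame of stand between -0.05 and 0.05 m and x of ring_3 in the frame of stand between -0.05 and 0.05 m and linear speed of each of ring_1, ring_2, ring_3, rod below 0.03 m/s); the robot touches nothing.
It fails at once if rod or a ring presses on the rack (its slider and button included) with more than 25 N (contact force between any of rod, ring_1, ring_2, ring_3 and rack above 25 N).
It fails at once if the gripper touches a ring (contact force between any of the arm, the fingers and ring_1 above 0.5 N or contact force between any of the arm, the fingers and ring_2 above 0.5 N or contact force between any of the arm, the fingers and ring_3 above 0.5 N).
It fails at once if a bystander is moved more than 30 mm (distance of any of slide_box, coverslip_box, lab_timer, marker_blue from where it was at the start of the episode above 0.03 m).
It also fails if it takes over 61 s, if anything falls off the work surface, if the arm or the gripper's body presses on something with over 40 N, if the wrist force passes 120 N, or if a joint passes its speed limit or range.

## Working session

There is one attempt and no reset: what is moved stays moved. The work goes in short steps, Python scripts to look and compute and a tool call to move; the robot and the scene stay as the last step left them, time stands still between calls to the robot, and variables do not carry over. Pictures are saved under pics/ and viewed, and the job is handed in when it is done.

Besides the shell and the picture viewer there is one more tool, called as name([rows], argument=value, ...), one row to a line, values as JSON. carry_out: Moves the arm, as the interface text tells. Its arguments: {"type":"object","properties":{"series":{"type":"array","items":{"type":"array","items":{"type":"number"}}},"fingers":{"type":"number"}},"required":["series"]}

```bash
mkdir -p pics; ls; cat > h.py <<'E'
import numpy as np, cv2, json
from cell import env
def shot(cam,name):
    s=env.state(); p=env.read_camera(cam)
    cv2.imwrite(f'pics/{name}.png',cv2.cvtColor(p['color'],cv2.COLOR_RGB2BGR)); 
    return p,s
E
python3 - <<'E'
from h import *
np.set_printoptions(precision=1,suppress=True)
print(env.state())
for c in ('scene','side'):
    p,s=shot(c,c+'0')
    print(c,{k:v for k,v in p.items() if k!='color'})
    for n in ['rod','stand','rack','ring_1','slide_box','coverslip_box','lab_timer','marker_blue','rack_lock','rack_axis']:
        try:
            print(n,[(np.array(d['point']).round(0).tolist(),round(d['score'],2)) for d in env.search_frame(n,p)])
        except Exception as e: print(n,e)
p,s=shot('wrist','w0'); print(p['mount'],p['fovy'],p['cx'],p['cy'],p['D'])
E
```

```text
pics
{'t': 0.0, 'joints': array([-1.4,  0.5,  1.6,  0. ,  1.1, -0.1]), 'qvel': array([ 0., -0., -0., -0., -0.,  0.]), 'tau': array([  0. , -61.3, -25.8,   0.1,   0. ,  -0. ]), 'eef_pos': array([ 178. , -598.9,  214.1]), 'tcp_rot': array([-3.1, -0. ,  0.3]), 'ft_force': array([ 0.3,  0.5, -1.1]), 'moment': array([0., 0., 0.]), 'opening': 1.000167467781532}
scene {'fovy': 54.911387735258295, 'cx': 277.1508585047032, 'cy': 213.96853308992448, 'D': array([-0.1,  0. ,  0. ,  0. ,  0. ]), 'T': array([[   0.9,   -0.3,    0.3,  288.4],
       [  -0.5,   -0.6,    0.6, -545.9],
       [  -0. ,   -0.7,   -0.7,  734.6],
       [   0. ,    0. ,    0. ,    1. ]]), 'shot': 1}
rod [([449.0, -85.0, 86.0], 0.58)]
stand [([443.0, 2.0, 8.0], 0.97), ([401.0, -284.0, 10.0], 0.71), ([616.0, 143.0, 58.0], 0.65)]
rack [([616.0, 142.0, 51.0], 0.93)]
ring_1 [([627.0, 161.0, 68.0], 0.64), ([620.0, 124.0, 60.0], 0.56), ([626.0, 142.0, 69.0], 0.55)]
slide_box [([719.0, 331.0, 27.0], 0.94)]
coverslip_box [([524.0, 309.0, 23.0], 0.65)]
lab_timer [([614.0, -288.0, 48.0], 0.61)]
marker_blue [([399.0, -285.0, 11.0], 0
[... 297 characters left out ...]
 ,  -0.8,  -0.6, 851. ],
       [  0. ,   0. ,   0. ,   1. ]]), 'shot': 2}
rod [([453.0, -65.0, 81.0], 0.58)]
stand [([441.0, 16.0, 5.0], 0.69)]
rack [([597.0, 172.0, 62.0], 0.72)]
ring_1 [([628.0, 163.0, 65.0], 0.62), ([622.0, 121.0, 68.0], 0.41)]
slide_box [([713.0, 346.0, 32.0], 0.63)]
coverslip_box [([520.0, 333.0, 24.0], 0.66)]
lab_timer [([609.0, -271.0, 31.0], 0.48)]
marker_blue [([400.0, -272.0, 11.0], 0.47)]
rack_lock [([596.0, 181.0, 61.0], 0.67)]
rack_axis [([596.0, 183.0, 63.0], 0.91)]
[[  -0.    -1.    -0.3   80.4]
 [   1.    -0.     0.    -0.4]
 [  -0.    -0.3    1.  -170.5]
 [   0.     0.     0.     1. ]] 66.91202261010139 286.11224823890194 208.99925866908734 [0. 0. 0. 0. 0.]
```

View pics/scene0.png

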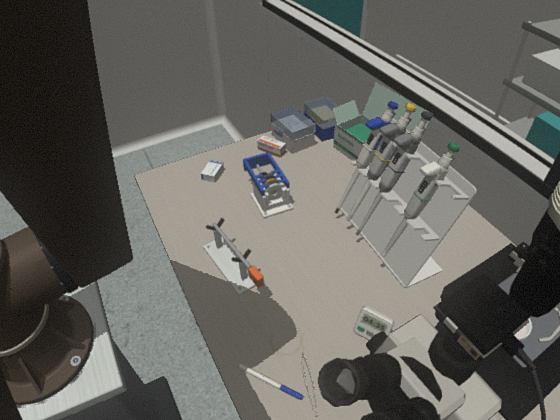

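View pics/side0.png

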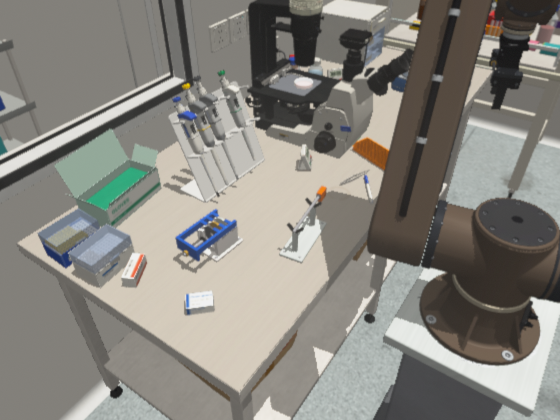

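The rod lies on the stand with its handle toward -y. The rack is behind it with the button at the far end, so both axes run roughly along +y. I'll move the wrist above the stand.

carry_out([
  [0.022, 0.044, 0.01, 0, 0, 6.2],
  [0.022, 0.044, 0.01, 0, 0, 6.2],
  [0.022, 0.044, 0.01, 0, 0, 6.2],
  [0.022, 0.044, 0.01, 0, 0, 6.2],
  [0.022, 0.044, 0.01, 0, 0, 6.2],
  [0.022, 0.044, 0.01, 0, 0, 6.2],
  [0.022, 0.044, 0.01, 0, 0, 6.2],
  [0.022, 0.044, 0.01, 0, 0, 6.2],
  [0.022, 0.044, 0.01, 0, 0, 6.2],
  [0.022, 0.044, 0.01, 0, 0, 6.2],
  [0.022, 0.044, 0, 0, 0, 6.2],
  [0, 0, 0, 0, 0, 0],
], fingers=0.6)

```text
t: 2.35
eef_pos: [420.6, -112.5, 314.7]
tcp_rot: [3.14, -0.0, 1.489]
ft_force: [0.8, -0.3, 0.1]
opening: 0.598
```

```bash
python3 - <<'E'
from h import *
np.set_printoptions(precision=3,suppress=True)
p,s=shot('wrist','w1'); print(s['eef_pos'],s['tcp_rot'],s['joints'],s['t']);print(p['mount'],p['D'])
cv2.imwrite('pics/w1b.png',cv2.resize(cv2.imread('pics/w1.png'),None,fx=1.4,fy=1.4))
E
```

```text
[ 420.64  -112.461  314.733] [ 3.14  -0.     1.489] [-0.414  0.111  1.842  0.001  1.187 -0.332] 2.35
[[  -0.      -0.959   -0.284   80.533]
 [   1.      -0.      -0.       0.258]
 [   0.      -0.284    0.959 -170.472]
 [   0.       0.       0.       1.   ]] [0.011 0.    0.    0.    0.   ]
```

View pics/w1b.png

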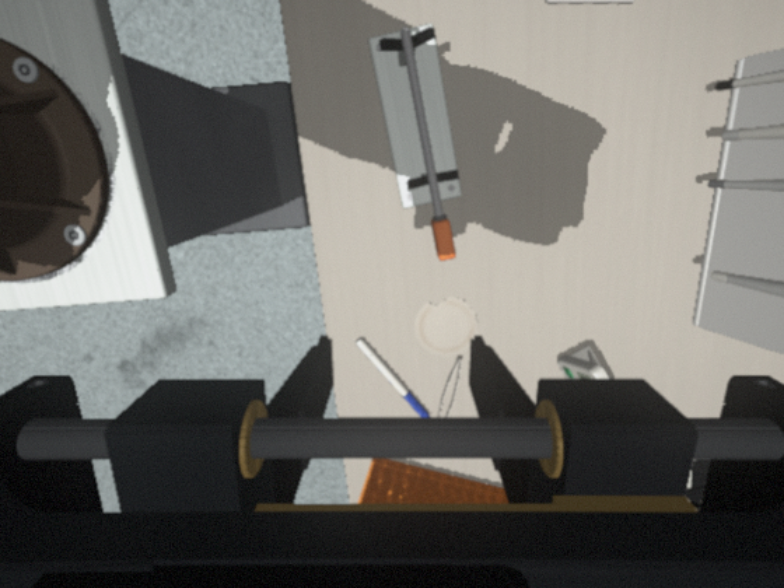

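Zoomed wrist picture (1.4x): the handle runs from (438,218) to (446,258), the rod nose is at about (407,32), and the forks are at (433,180) and (407,40). Next I'll convert these to world positions.

```bash
cat >> h.py <<'E'
from scipy.spatial.transform import Rotation as R
def camT(p,s=None):
    if 'T' in p: return np.array(p['T'])
    T=np.eye(4);T[:3,:3]=R.from_euler('xyz',s['tcp_rot']).as_matrix();T[:3,3]=s['eef_pos'];return T@np.array(p['mount'])
def K(p):
    f=p['color'].shape[0]/2/np.tan(np.radians(p['fovy']/2)); return np.array([[f,0,p['cx']],[0,f,p['cy']],[0,0,1.]])
def pix2w(p,uv,z,s=None):
    T=camT(p,s); q=cv2.undistortPoints(np.array(uv,float).reshape(-1,1,2),K(p),np.array(p['D'],float)).reshape(-1,2)
    d=np.c_[q,np.ones(len(q))]@T[:3,:3].T; o=T[:3,3]; return o+d*((np.atleast_1d(z)-o[2])/d[:,2])[:,None]
def w2pix(p,X,s=None):
    T=np.linalg.inv(camT(p,s)); rv=cv2.Rodrigues(T[:3,:3])[0]
    return cv2.projectPoints(np.array(X,float).reshape(-1,3),rv,T[:3,3],K(p),np.array(p['D'],float))[0].reshape(-1,2)
E
python3 - <<'E'
from h import *
np.set_printoptions(precision=1,suppress=True)
p,s=shot('wrist','w2')
a=pix2w(p,np.array([[438,217],[444,258],[407,32],[433,180]])/1.4,[90,90,82,84],s); print(a)
# back corners/ stand base corners at z=8
print(pix2w(p,np.array([[371,38],[403,207],[461,196],[433,25]])/1.4,8,s))
def view(c,box,n,f=4):
    pc,_=shot(c,n); i=cv2.imread(f'pics/{n}.png')[box[1]:box[3],box[0]:box[2]]
    cv2.imwrite(f'pics/{n}z.png',cv2.resize(i,None,fx=f,fy=f,interpolation=cv2.INTER_CUBIC)); return pc
pc=view('scene',(190,140,320,300),'sc1')
ps=view('side',(160,170,345,270),'si1')
for h in 'rod','stand','rack': print(h,[(np.array(d['point']).round(0).tolist(),round(d['score'],2)) for d in env.search_frame(h,p)])
E
```

```text
[[ 455.9  -84.5   90. ]
 [ 459.  -121.7   90. ]
 [ 440.8   63.6   82. ]
 [ 454.   -52.9   84. ]]
[[408.8  79.5   8. ]
 [425.7 -81.2   8. ]
 [487.4 -75.2   8. ]
 [468.3  85.2   8. ]]
rod [([452.0, -36.0, 84.0], 0.74)]
stand [([444.0, 14.0, 3.0], 0.6)]
rack []
```

View pics/sc1z.png

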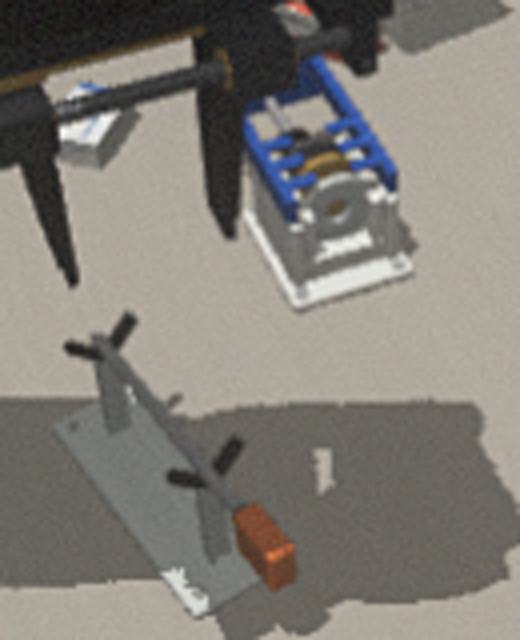

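View pics/si1z.png

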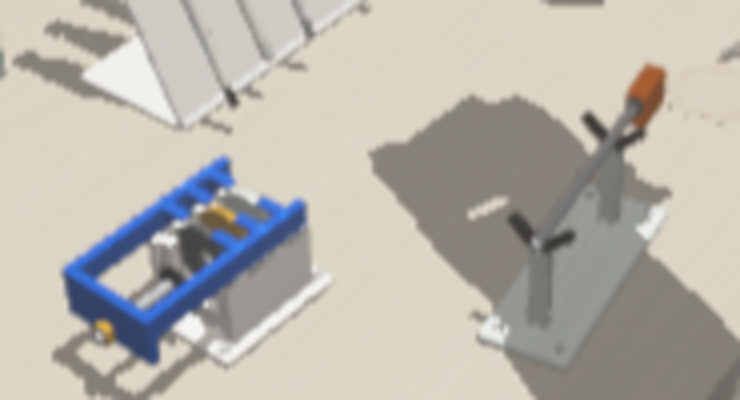

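Stand centre ≈ (447.5, 2), heading ≈ 96.2°. Handle ≈ (458, -103). I'll move above the handle and look again.

carry_out([
  [0.0075, 0.002, -0.033, 0, 0, 2.2],
  [0.0075, 0.002, -0.033, 0, 0, 2.2],
  [0.0075, 0.002, -0.033, 0, 0, 2.2],
  [0.0075, 0.002, -0.033, 0, 0, 2.2],
  [0.0075, 0.002, -0.033, 0, 0, 2.2],
  [0, 0, 0, 0, 0, 0],
], fingers=0.5)

```text
t: 3.3
eef_pos: [455.4, -107.2, 146.3]
tcp_rot: [-3.136, -0.003, 1.67]
ft_force: [0.5, 0.4, 0.8]
opening: 0.501
```

```bash
python3 - <<'E'
from h import *
np.set_printoptions(precision=3,suppress=True)
p,s=shot('wrist','w3'); print(s['eef_pos'],s['tcp_rot'],s['t'])
u=np.array([np.cos(np.radians(96.2)),np.sin(np.radians(96.2))]);o=np.array([457.8,-103])
for x,z in((0,90),(-18,90),(18,90),(0,80),(170,80)): print(x,z,w2pix(p,[*(o+u*x),z],s)*1.4)
cv2.imwrite('pics/w3b.png',cv2.resize(cv2.imread('pics/w3.png'),None,fx=1.4,fy=1.4))
E
```

```text
[ 455.406 -107.208  146.252] [-3.136 -0.003  1.67 ] 3.3
0 90 [[405.845 309.644]]
-18 90 [[406.044 340.765]]
18 90 [[405.638 277.183]]
0 80 [[405.743 303.956]]
170 80 [[403.46  -56.933]]
```

View pics/w3b.png

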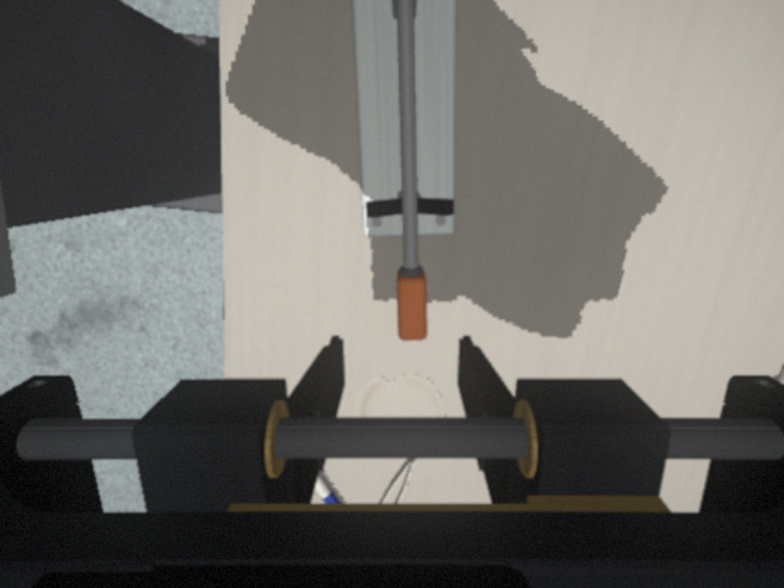

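The handle is at zoomed (412,308), about 3.5 mm right of the prediction, and the rod heading is about 96.7°. I'll correct for that, go down and grip.

carry_out([
  [0.003, 0.003, -0.02, 0, 0, 0.5],
  [0.003, 0.003, -0.03, 0, 0, 0.5],
  [0, 0, -0.025, 0, 0, 0],
  [0, 0, -0.015, 0, 0, 0],
  [0, 0, 0, 0, 0, 0],
])

```text
t: 3.85
eef_pos: [462.5, -101.5, 59.5]
tcp_rot: [-3.141, -0.0, 1.686]
ft_force: [0.0, 0.6, 0.1]
opening: 0.501
```

carry_out([
  [0, 0, 0, 0, 0, 0],
  [0, 0, 0, 0, 0, 0],
  [0, 0, 0, 0, 0, 0],
  [0, 0, 0, 0, 0, 0],
  [0, 0, 0, 0, 0, 0],
  [0, 0, 0, 0, 0, 0],
], fingers=0)

```text
t: 4.45
eef_pos: [462.0, -100.8, 59.5]
tcp_rot: [-3.14, -0.0, 1.689]
ft_force: [-4.5, -2.4, 5.6]
opening: 0.17
```

```bash
python3 - <<'E'
from h import *
np.set_printoptions(precision=3,suppress=True)
p,s=shot('wrist','w4'); print(s)
cv2.imwrite('pics/w4b.png',cv2.resize(cv2.imread('pics/w4.png'),None,fx=1.4,fy=1.4))
p,s=shot('side','si4'); i=cv2.imread('pics/si4.png')[100:300,200:400];cv2.imwrite('pics/si4z.png',cv2.resize(i,None,fx=3,fy=3))
E
```

```text
{'t': 4.45, 'joints': array([-0.355,  0.522,  2.075, -0.001,  0.545, -0.472]), 'qvel': array([-0.   , -0.   ,  0.   ,  0.002,  0.001, -0.001]), 'tau': array([  1.321, -48.782, -14.59 ,   0.625,  -0.943,   0.252]), 'eef_pos': array([ 461.968, -100.844,   59.478]), 'tcp_rot': array([-3.14 , -0.   ,  1.689]), 'ft_force': array([-4.46 , -2.423,  5.599]), 'moment': array([-0.186,  0.697,  0.229]), 'opening': 0.1703683435940509}
```

View pics/w4b.png

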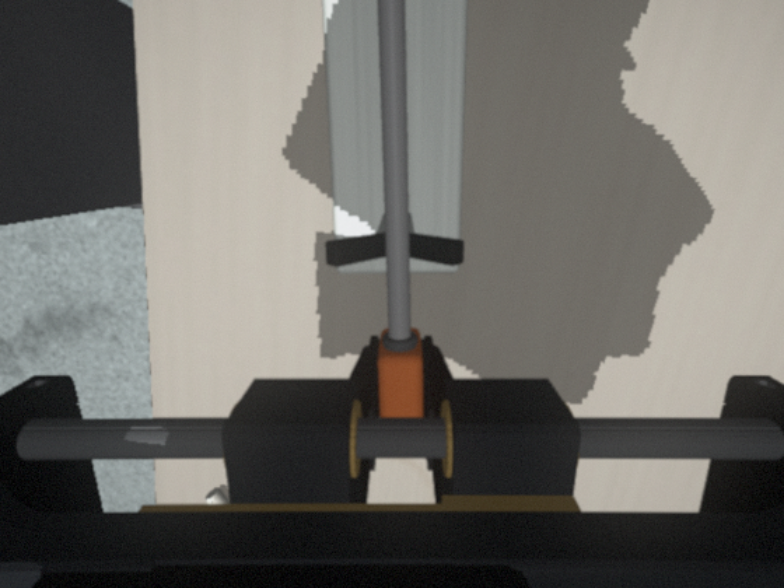

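View pics/si4z.png

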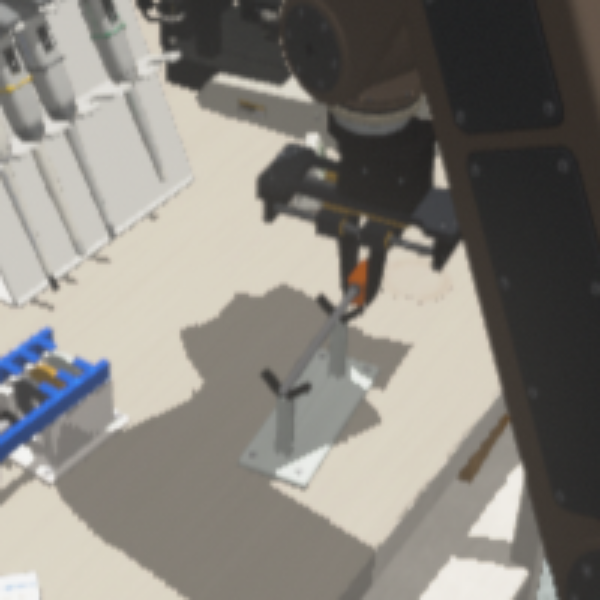

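Gripped (opening 0.17 ≈ 16 mm). The seated pose is TCP (462, -101, 59.5), yaw 1.689. I'll lift and check the rod in the grip.

carry_out([
  [0, 0, 0.015, 0, 0, 0],
  [0, 0, 0.035, 0, 0, 0],
  [0, 0, 0.045, 0, 0, 0],
  [0, 0, 0.045, 0, 0, 0],
  [0, 0, 0.02, 0, 0, 0],
  [0, 0, 0, 0, 0, 0],
])

```text
t: 5.15
eef_pos: [463.6, -101.1, 222.0]
tcp_rot: [3.137, 0.002, 1.689]
ft_force: [0.5, -0.1, -1.4]
opening: 0.167
```

```bash
python3 - <<'E'
from h import *
np.set_printoptions(precision=3,suppress=True)
p,s=shot('wrist','w5'); print(s['eef_pos'],s['tcp_rot'],s['ft_force'],s['moment'],s['opening'])
cv2.imwrite('pics/w5b.png',cv2.resize(cv2.imread('pics/w5.png'),None,fx=1.4,fy=1.4))
T=np.eye(4);T[:3,:3]=R.from_euler('xyz',s['tcp_rot']).as_matrix();T[:3,3]=s['eef_pos']
for x in (-18,18,22,50,100,175): print(x,w2pix(p,(T@[x,0,-20.5,1])[:3],s)*1.4)
for c,b in(('side',(160,100,360,280)),('scene',(180,130,340,310))):
  q,_=shot(c,c+'5'); i=cv2.imread(f'pics/{c}5.png')[b[1]:b[3],b[0]:b[2]];cv2.imwrite(f'pics/{c}5z.png',cv2.resize(i,None,fx=3.3,fy=3.3,interpolation=cv2.INTER_CUBIC))
E
```

```text
[ 463.592 -101.119  221.989] [3.137 0.002 1.689] [ 0.516 -0.142 -1.367] [-0.051 -0.128  0.072] 0.16699563457952707
-18 [[399.814 427.03 ]]
18 [[399.74  340.317]]
22 [[399.731 330.013]]
50 [[399.664 253.602]]
100 [[399.524  94.875]]
175 [[ 399.237 -221.637]]
```

View pics/w5b.png

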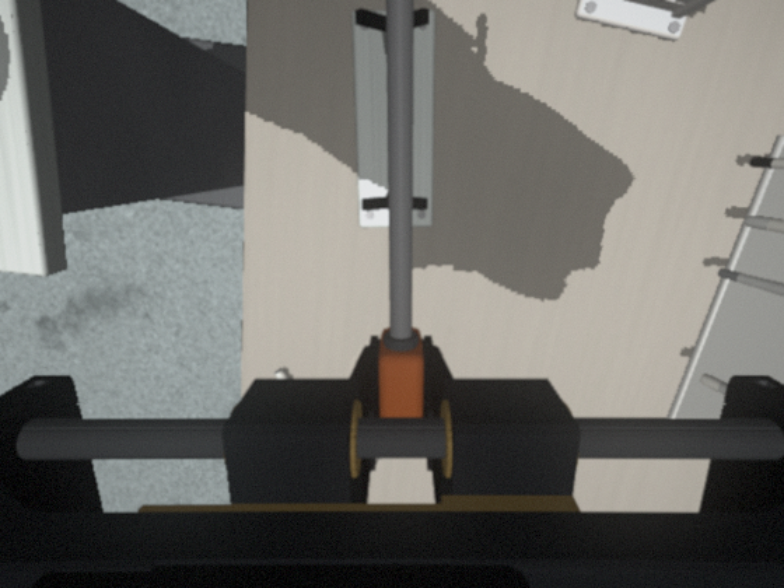

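View pics/scene5z.png

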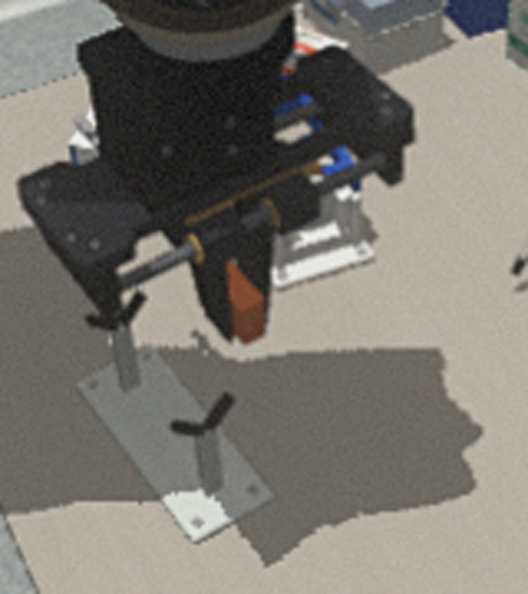

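View pics/side5z.png

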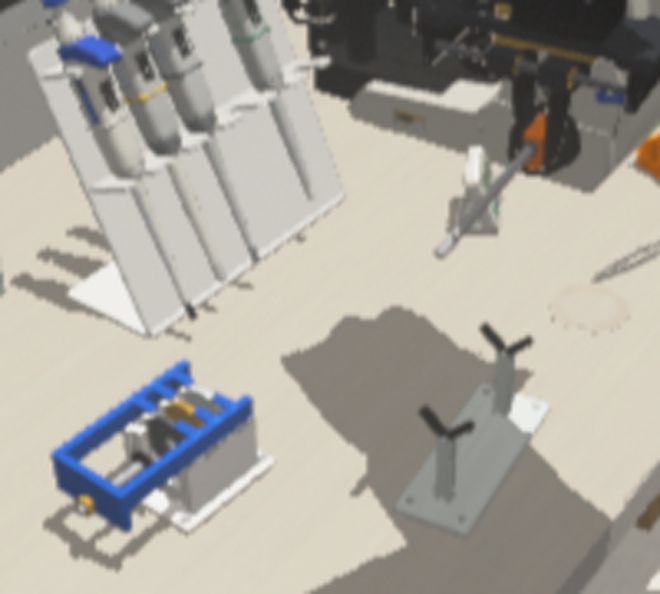

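The rod sits straight along the tool axis (column 400). Now above the rack for a close look.

carry_out([
  [0.024, 0.022, 0.005, 0, 0, -2.2],
  [0.024, 0.022, 0.005, 0, 0, -2.2],
  [0.024, 0.022, 0.005, 0, 0, -2.2],
  [0.024, 0.022, 0.005, 0, 0, -2.2],
  [0.024, 0.022, 0.005, 0, 0, -2.2],
  [0.024, 0.022, 0.005, 0, 0, -2.2],
  [0, 0, 0, 0, 0, 0],
  [0, 0, 0, 0, 0, 0],
])

```text
t: 6.1
eef_pos: [606.2, 31.5, 247.0]
tcp_rot: [-3.138, 0.0, 1.46]
ft_force: [0.3, -0.2, -0.3]
opening: 0.166
```

```bash
python3 - <<'E'
from h import *
np.set_printoptions(precision=3,suppress=True)
p,s=shot('wrist','w6'); print(s['eef_pos'],s['tcp_rot'],s['t'])
cv2.imwrite('pics/w6b.png',cv2.resize(cv2.imread('pics/w6.png'),None,fx=1.4,fy=1.4,interpolation=cv2.INTER_CUBIC))
for n in 'rack','rack_lock','rack_axis','ring_1': print(n,[(np.array(d['point']).round(0).tolist(),round(d['score'],2)) for d in env.search_frame(n,p)])
E
```

```text
[606.208  31.52  247.011] [-3.138  0.     1.46 ] 6.1
rack [([632.0, 152.0, 80.0], 0.8)]
rack_lock [([628.0, 144.0, 82.0], 0.85), ([624.0, 124.0, 73.0], 0.49), ([627.0, 143.0, 59.0], 0.32)]
rack_axis [([629.0, 148.0, 82.0], 0.75)]
ring_1 [([629.0, 123.0, 74.0], 0.57), ([628.0, 138.0, 59.0], 0.49), ([631.0, 161.0, 62.0], 0.47)]
```

View pics/w6b.png

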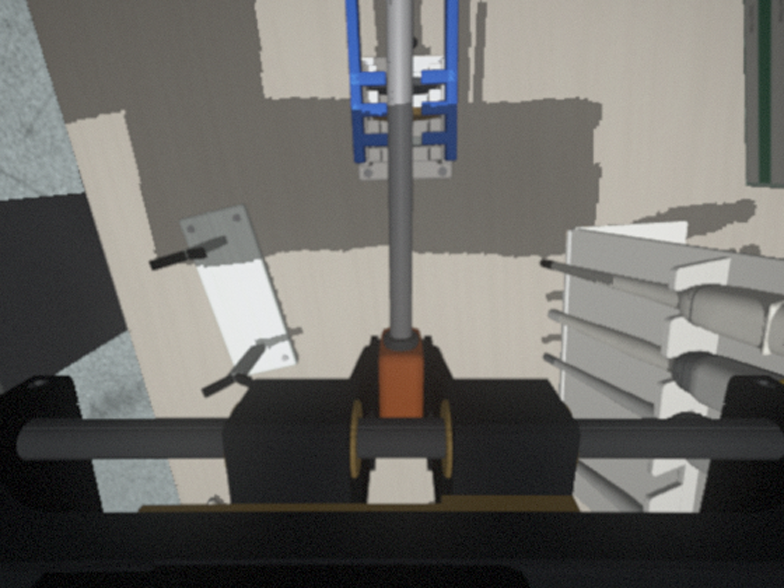

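The rack heading is nearly parallel to the tool (yaw ≈ 1.46), with the rack centreline at about column 404. I'll shift forward and sideways so the rod doesn't hide it.

carry_out([
  [-0.01, 0.025, 0.005, 0, 0, 0],
  [-0.01, 0.025, 0.005, 0, 0, 0],
  [-0.01, 0.025, 0.005, 0, 0, 0],
  [-0.01, 0.025, 0, 0, 0, 0],
  [0, 0, 0, 0, 0, 0],
  [0, 0, 0, 0, 0, 0],
])

```text
t: 6.95
eef_pos: [566.5, 131.0, 264.4]
tcp_rot: [3.141, 0.0, 1.459]
ft_force: [0.3, -1.2, -1.5]
opening: 0.166
```

```bash
python3 - <<'E'
from h import *
np.set_printoptions(precision=3,suppress=True)
p,s=shot('wrist','w7'); print(s['eef_pos'],s['tcp_rot'],s['t'])
i=cv2.imread('pics/w7.png')[0:200,260:460]
cv2.imwrite('pics/w7b.png',cv2.resize(i,None,fx=3,fy=3,interpolation=cv2.INTER_CUBIC))
np.savez('w7.npz',pos=s['eef_pos'],rot=s['tcp_rot'])
E
```

```text
[566.48  130.954 264.442] [3.141 0.    1.459] 6.95
```

View pics/w7b.png

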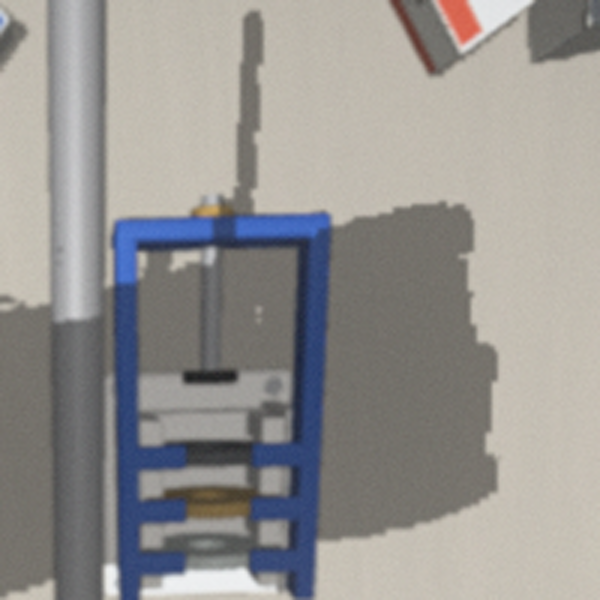

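Crop (3x, offset 260,0):
- Slider far corners at (115,220) and (329,213).
- Screw shaft on the axis from (209,250) to (211,368).
- Black button at about (210,377), 54 px wide.
- Ring tops near rows 447, 495 and 545.
- Tab ends at columns 186 and 252.

```bash
python3 - <<'E'
from h import *
np.set_printoptions(precision=1,suppress=True)
p=env.read_camera('wrist'); s=dict(eef_pos=np.load('w7.npz')['pos'],tcp_rot=np.load('w7.npz')['rot'])
print(env.state()['eef_pos']-s['eef_pos'])
f=lambda uv,z: pix2w(p,np.array(uv,float)/3+[260,0],z,s)
A=f([[209,255],[211,365]],51); print('shaft',A,np.degrees(np.arctan2(*(A[0]-A[1])[1::-1])))
C=f([[115,220],[329,213],[121,597],[313,597]],80.5); print('slider',C,np.linalg.norm((C[0]-C[1])[:2]))
for i,j in((2,0),(3,1),(0,1)): print(np.degrees(np.arctan2(*(C[j]-C[i])[1::-1])))
print('tabs',f([[186,456],[252,456],[186,511],[252,511],[186,562],[252,560]],78))
print('button top face',f([[183,383],[237,383]],55))
print('ringtops',f([[212,447],[212,495],[210,545]],77))
h=np.radians(83.6);u=np.array([np.cos(h),np.sin(h)]);v=np.array([-u[1],u[0]])
for n,q in(('shaft',A),('sl',C[:2].mean(0)[None]),('rings',f([[212,447],[212,495],[210,545]],77)),('tabs',f([[186,456],[252,456],[186,511],[252,511],[186,562],[252,560]],78)),('btn',f([[183,377],[237,377]],[54,54]))):
    d=q[:,:2]-[625,140]; print(n,np.c_[d@u,d@v])
E
```

```text
[ 0.4 -0.7 -0.2]
shaft [[628.2 237.3  51. ]
 [626.1 197.5  51. ]] 86.97385725446362
slider [[592.9 250.1  80.5]
 [665.9 244.   80.5]
 [581.6 116.7  80.5]
 [654.9 108.5  80.5]] 73.32429206472648
85.19461693204447
85.33855597286131
-4.7742563551234785
tabs [[611.  167.1  78. ]
 [635.3 164.3  78. ]
 [609.3 146.6  78. ]
 [634.  143.9  78. ]
 [607.8 127.1  78. ]
 [632.9 125.   78. ]]
button top face [[614.3 192.2  55. ]
 [635.  189.9  55. ]]
ringtops [[620.9 169.2  77. ]
 [619.6 151.4  77. ]
 [617.5 132.4  77. ]]
shaft [[97.1  7.7]
 [57.3  5.4]]
sl [[106.9   7.6]]
rings [[28.6  7.3]
 [10.7  6.6]
 [-8.4  6.6]]
tabs [[ 25.4  17. ]
 [ 25.3  -7.5]
 [  4.9  16.3]
 [  4.8  -8.6]
 [-14.8  15.7]
 [-14.   -9.5]]
btn [[52.9 16.4]
 [52.9 -4.5]]
```

Rack axis: heading ≈ 85.3°, lateral fit ≈ 606.5, button face about 241 along the axis. I'll retreat and line up in front of the rings.

carry_out([
  [0.005, -0.03, 0, 0, 0, 0.25],
  [0.005, -0.03, 0, 0, 0, 0.25],
  [0.005, -0.03, 0, 0, 0, 0.25],
  [0.005, -0.03, 0, 0, 0, 0.25],
  [0.005, -0.03, 0, 0, 0, 0.25],
  [0.005, -0.03, 0, 0, 0, 0.25],
  [0.005, -0.03, 0, 0, 0, 0.2],
  [0, 0, -0.03, 0, 0, 0],
  [0, 0, -0.045, 0, 0, 0],
  [0, 0, -0.045, 0, 0, 0],
  [0, 0, -0.02, 0, 0, 0],
  [0, 0, 0, 0, 0, 0],
])

```text
t: 8.25
eef_pos: [600.3, -79.7, 121.2]
tcp_rot: [-3.136, -0.001, 1.486]
ft_force: [-0.5, 0.0, -1.4]
opening: 0.165
```

```bash
cat >> h.py <<'E'
HD=np.radians(85.3);U=np.array([np.cos(HD),np.sin(HD)]);V=np.array([U[1],-U[0]])
def sw(s): q=s['eef_pos']; return 's %.1f w %.1f z %.1f yaw %.2f'%(q[:2]@U,q[:2]@V,q[2],np.degrees(s['tcp_rot'][2]))
E
python3 - <<'E'
from h import *
np.set_printoptions(precision=4,suppress=True)
s=env.state(); print(s['eef_pos'],s['tcp_rot'],s['ft_force'],sw(s))
E
```

```text
[600.2585 -79.7117 121.211 ] [-3.1362 -0.0008  1.4864] [-0.4652  0.0296 -1.3818] s -30.3 w 604.8 z 121.2 yaw 85.17
```

carry_out([
  [0.002, 0, -0.02, 0, 0, 0.1],
  [0, 0, -0.03, 0, 0, 0],
  [0, 0, -0.025, 0, 0, 0],
  [0, 0, -0.015, 0, 0, 0],
  [0, 0, 0, 0, 0, 0],
  [0, 0, 0, 0, 0, 0],
])

```text
t: 8.85
eef_pos: [604.3, -79.3, 35.4]
tcp_rot: [3.14, 0.0, 1.489]
ft_force: [-0.1, -0.7, -1.5]
opening: 0.167
```

```bash
python3 - <<'E'
from h import *
np.set_printoptions(precision=3,suppress=True)
s=env.state(); print(s['eef_pos'],s['tcp_rot'],sw(s))
T=np.eye(4);T[:3,:3]=R.from_euler('xyz',s['tcp_rot']).as_matrix();T[:3,3]=s['eef_pos']
for c,b in(('side',(150,170,310,270)),('scene',(230,130,330,240))):
  q,_=shot(c,c+'8'); i=cv2.imread(f'pics/{c}8.png')[b[1]:b[3],b[0]:b[2]];cv2.imwrite(f'pics/{c}8z.png',cv2.resize(i,None,fx=5,fy=5,interpolation=cv2.INTER_CUBIC))
  for x in (60,120,175): print(c,x,(w2pix(q,(T@[x,0,-20.5,1])[:3])-[b[0],b[1]])*5)
  for S in (180,200,220): print('ring',S,(w2pix(q,[*(S*U+607*V),51])-[b[0],b[1]])*5)
p,_=shot('wrist','w8')
cv2.imwrite('pics/w8b.png',cv2.resize(cv2.imread('pics/w8.png'),None,fx=1.4,fy=1.4))
E
```

```text
[604.333 -79.301  35.432] [3.14  0.    1.489] s -29.5 w 608.8 z 35.4 yaw 85.33
side 60 [[538.32  132.863]]
side 120 [[465.153 187.43 ]]
side 175 [[394.343 240.239]]
ring 180 [[351.083 283.284]]
ring 200 [[323.534 303.91 ]]
ring 220 [[295.431 324.95 ]]
scene 60 [[347.801 497.782]]
scene 120 [[293.252 411.895]]
scene 175 [[246.978 339.085]]
ring 180 [[216.815 304.193]]
ring 200 [[201.614 280.089]]
ring 220 [[186.8   256.604]]
```

View pics/scene8z.png

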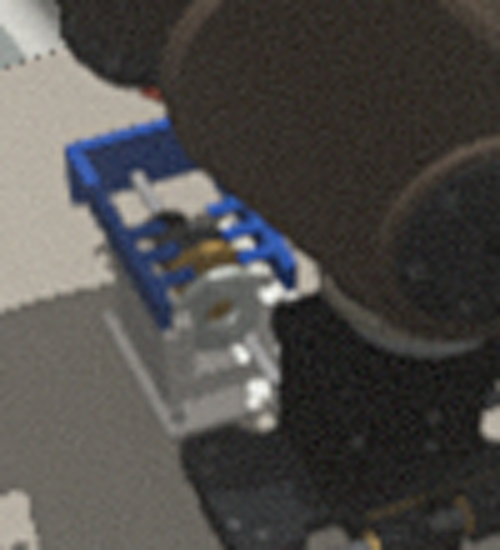

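View pics/side8z.png

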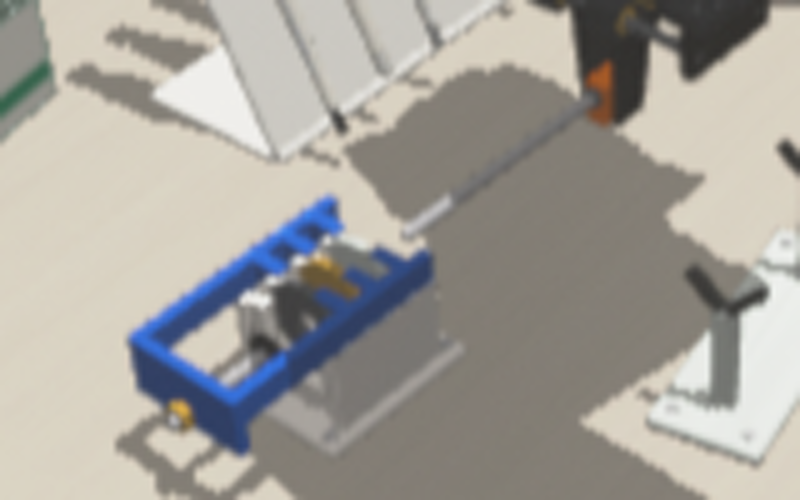

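View pics/w8b.png

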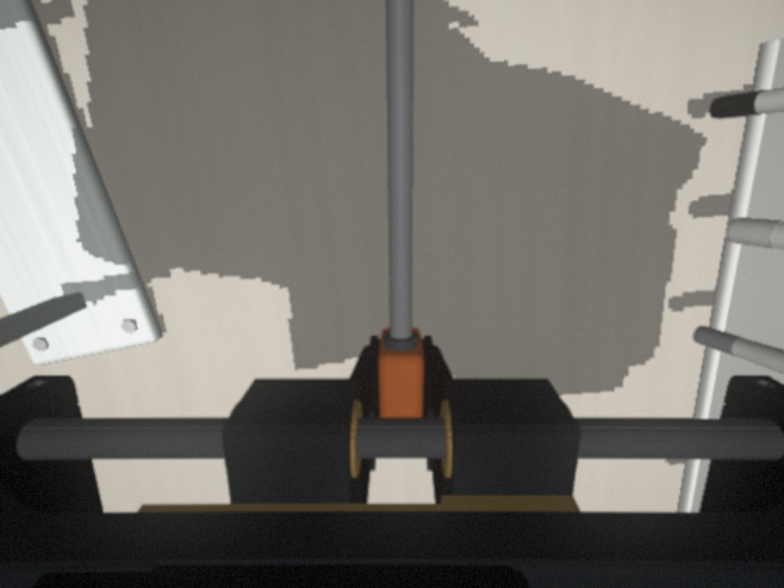

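The scene view shows ring 1's bore at crop (218,308), against (217,304) predicted for lateral 607, so they agree. In the side view the nose ends at (404,236), about 5 mm short of the prediction. I'll fix lateral and height and advance close to ring 1.

carry_out([
  [-0.002, 0, -0.005, 0, 0, 0],
  [0.0004, 0.005, 0, 0, 0, 0],
  [0.0008, 0.01, 0, 0, 0, 0],
  [0.0004, 0.005, 0, 0, 0, 0],
  [0, 0, 0, 0, 0, 0],
  [0, 0, 0, 0, 0, 0],
  [0, 0, 0, 0, 0, 0],
])

```text
t: 9.7
eef_pos: [603.3, -58.9, 29.3]
tcp_rot: [3.141, 0.0, 1.49]
ft_force: [-0.1, 0.4, -0.8]
opening: 0.166
```

```bash
cat >>h.py <<'E'
def look(tag,c='side',b=(190,200,270,270),f=8):
  s=env.state(); np.set_printoptions(precision=3,suppress=True)
  T=np.eye(4);T[:3,:3]=R.from_euler('xyz',s['tcp_rot']).as_matrix();T[:3,3]=s['eef_pos']
  print(sw(s),s['tcp_rot'],'F',s['ft_force'],'along %.1f'%(s['ft_force'][:2]@U),'M',s['moment'],s['t'])
  q,_=shot(c,tag); i=cv2.imread(f'pics/{tag}.png')[b[1]:b[3],b[0]:b[2]];cv2.imwrite(f'pics/{tag}z.png',cv2.resize(i,None,fx=f,fy=f,interpolation=cv2.INTER_CUBIC))
  print('rod 100,170,175',((w2pix(q,[(T@[x,0,-20.5,1])[:3] for x in (100,170,175)])-[b[0],b[1]])*f).tolist())
  print('rings',((w2pix(q,[[*(S*U+607*V),51] for S in (178,198,218)])-[b[0],b[1]])*f).tolist())
E
python3 -c "
from h import *
look('side9')"
```

```text
s -9.3 w 606.1 z 29.3 yaw 85.35 [3.141 0.    1.49 ] F [-0.112  0.426 -0.846] along 0.4 M [-0.073 -0.114 -0.045] 9.7
rod 100,170,175 [[430.77610004736925, 77.44900939467993], [286.0880615778892, 186.16689109071922], [275.37394887012624, 194.21737911667697]]
rings [[246.0933628214841, 209.99058025923432], [202.1018430465424, 242.9263974238395], [157.22689499220178, 276.5235160114871]]
```

View pics/side9z.png

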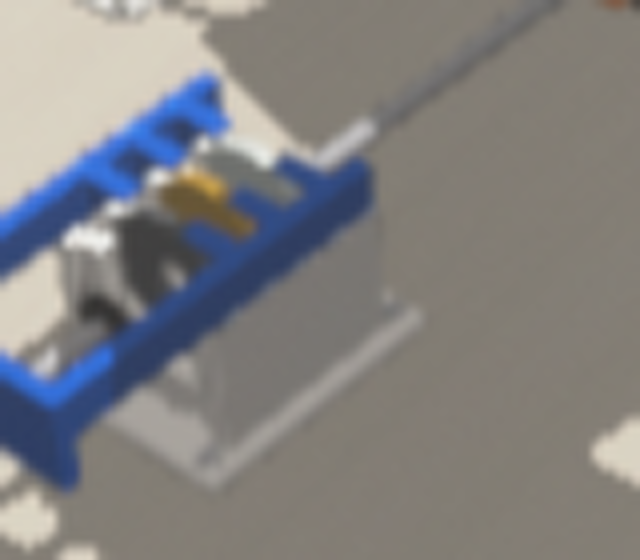

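The rod lines up with the rings, perhaps 1 to 2 mm low. I'll raise it 1 mm and advance slowly while watching the force.

carry_out([
  [0.0005, 0, 0.001, 0, 0, 0],
  [0.0004, 0.005, 0, 0, 0, 0],
  [0.0004, 0.005, 0, 0, 0, 0],
  [0.0004, 0.005, 0, 0, 0, 0],
  [0.0004, 0.005, 0, 0, 0, 0],
  [0, 0, 0, 0, 0, 0],
  [0, 0, 0, 0, 0, 0],
])

```text
t: 10.45
eef_pos: [605.4, -38.7, 30.3]
tcp_rot: [3.141, 0.0, 1.49]
ft_force: [0.1, -0.2, -1.2]
opening: 0.166
```

```bash
python3 -c "
from h import *
look('side10')
look('scene10','scene',(245,150,315,220),8)"
```

```text
s 11.1 w 606.5 z 30.3 yaw 85.37 [3.141 0.    1.49 ] F [ 0.061 -0.2   -1.204] along -0.2 M [-0.076 -0.032 -0.059] 10.45
rod 100,170,175 [[388.6600492493935, 105.66726478054784], [241.0745001978098, 216.5212888741239], [230.14163541506082, 224.73310349902727]]
rings [[246.0933628214841, 209.99058025923432], [202.1018430465424, 242.9263974238395], [157.22689499220178, 276.5235160114871]]
s 10.9 w 606.5 z 30.3 yaw 85.36 [3.141 0.    1.49 ] F [ 0.01   0.232 -1.47 ] along 0.2 M [-0.077 -0.059  0.001] 10.5
rod 100,170,175 [[314.2632407043452, 469.2156055790538], [223.92639618097337, 326.1261788435711], [217.78540213978204, 316.40238855721555]]
rings [[229.37046876847762, 330.62038186945165], [204.98566246322935, 291.9536503699519], [181.22329426765646, 254.28044232833395]]
```

View pics/side10z.png

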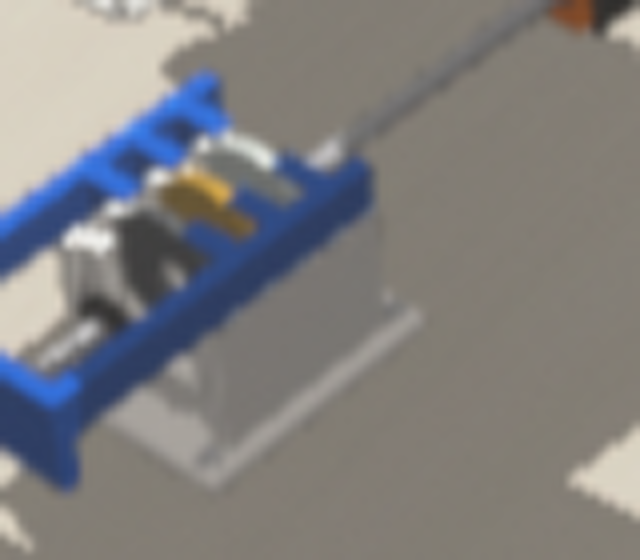

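View pics/scene10z.png

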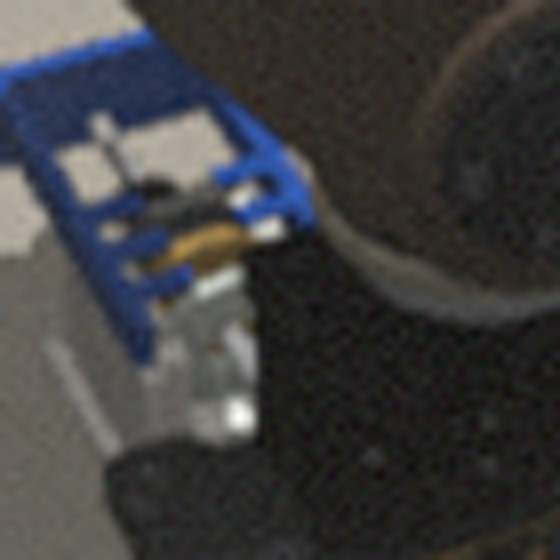

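carry_out([
  [0.0003, 0.004, 0, 0, 0, 0],
  [0.0002, 0.002, 0, 0, 0, 0],
  [0.0002, 0.002, 0, 0, 0, 0],
  [0.0002, 0.002, 0, 0, 0, 0],
])

```text
t: 10.95
eef_pos: [606.3, -28.7, 30.3]
tcp_rot: [3.141, 0.0, 1.49]
ft_force: [-0.1, 1.5, -0.7]
opening: 0.168
```

carry_out([
  [0.0002, 0.002, 0, 0, 0, 0],
  [0.0002, 0.002, 0, 0, 0, 0],
  [0.0002, 0.002, 0, 0, 0, 0],
])

```text
t: 11.25
eef_pos: [606.8, -22.7, 30.3]
tcp_rot: [3.142, 0.0, 1.49]
ft_force: [0.5, -0.3, -1.4]
opening: 0.167
```

carry_out([
  [0.0002, 0.002, 0, 0, 0, 0],
  [0.0002, 0.002, 0, 0, 0, 0],
  [0.0002, 0.002, 0, 0, 0, 0],
])

```text
t: 11.55
eef_pos: [607.5, -16.7, 30.3]
tcp_rot: [3.141, -0.0, 1.49]
ft_force: [0.9, -0.8, -0.1]
opening: 0.169
```

carry_out([
  [0.0002, 0.002, 0, 0, 0, 0],
  [0.0002, 0.002, 0, 0, 0, 0],
  [0.0002, 0.002, 0, 0, 0, 0],
])

```text
t: 11.85
eef_pos: [608.1, -10.7, 30.3]
tcp_rot: [3.141, 0.0, 1.49]
ft_force: [-0.2, 0.3, 0.1]
opening: 0.165
```

No contact so far, with the nose about at ring 3. Continuing.

carry_out([
  [0.0001, 0.002, 0, 0, 0, 0],
  [0.0001, 0.002, 0, 0, 0, 0],
  [0.0001, 0.002, 0, 0, 0, 0],
])

```text
t: 12.15
eef_pos: [608.3, -4.7, 30.3]
tcp_rot: [3.142, -0.0, 1.49]
ft_force: [0.6, 0.0, -1.8]
opening: 0.167
```

carry_out([
  [0.0001, 0.002, 0, 0, 0, 0],
  [0.0001, 0.002, 0, 0, 0, 0],
  [0.0001, 0.002, 0, 0, 0, 0],
])

```text
t: 12.45
eef_pos: [608.7, 1.3, 30.3]
tcp_rot: [3.141, 0.0, 1.49]
ft_force: [0.5, 0.2, -1.1]
opening: 0.166
```

```bash
python3 -c "
from h import *
look('side11')"
```

```text
s 51.1 w 606.5 z 30.3 yaw 85.35 [3.141 0.    1.49 ] F [ 0.514  0.249 -1.133] along 0.3 M [-0.082 -0.138  0.027] 12.45
rod 100,170,175 [[305.17366571185835, 168.01535143999286], [151.5995178412611, 283.2450386919909], [140.21485259491146, 291.78712517604936]]
rings [[246.0933628214841, 209.99058025923432], [202.1018430465424, 242.9263974238395], [157.22689499220178, 276.5235160114871]]
```

View pics/side11z.png

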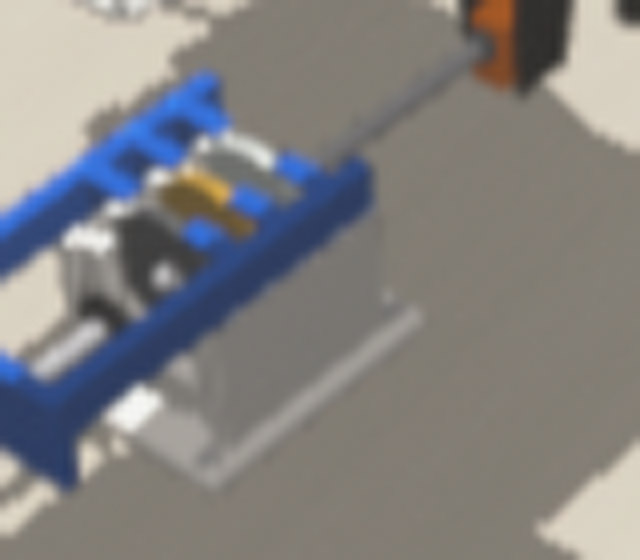

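The nose has come out of ring 3 at crop (163,278), and the button is about 15 to 20 mm ahead. I'll advance until contact.

carry_out([
  [0.0002, 0.002, 0, 0, 0, 0],
  [0.0002, 0.002, 0, 0, 0, 0],
  [0.0002, 0.002, 0, 0, 0, 0],
  [0.0002, 0.002, 0, 0, 0, 0],
  [0.0002, 0.002, 0, 0, 0, 0],
])

```text
t: 13.0
eef_pos: [609.7, 11.3, 30.3]
tcp_rot: [3.141, 0.0, 1.49]
ft_force: [-0.5, 0.4, -0.5]
opening: 0.168
```

carry_out([
  [0.0001, 0.0015, 0, 0, 0, 0],
  [0.0001, 0.0015, 0, 0, 0, 0],
  [0.0001, 0.0015, 0, 0, 0, 0],
])

```text
t: 13.3
eef_pos: [609.9, 15.7, 30.3]
tcp_rot: [3.142, 0.0, 1.49]
ft_force: [-0.6, 0.5, -0.4]
opening: 0.165
```

carry_out([
  [0.0001, 0.0015, 0, 0, 0, 0],
  [0.0001, 0.0015, 0, 0, 0, 0],
])

```text
t: 13.5
eef_pos: [610.2, 18.7, 30.3]
tcp_rot: [3.141, 0.0, 1.49]
ft_force: [0.8, -0.1, -0.6]
opening: 0.17
```

carry_out([
  [0.0001, 0.0015, 0, 0, 0, 0],
  [0.0001, 0.0015, 0, 0, 0, 0],
])

```text
t: 13.7
eef_pos: [610.4, 21.3, 30.3]
tcp_rot: [3.141, 0.0, 1.49]
ft_force: [-0.1, -4.6, 0.6]
opening: 0.166
```

```bash
python3 -c "
from h import *
look('side12')"
```

```text
s 71.3 w 606.6 z 30.3 yaw 85.34 [3.141 0.    1.49 ] F [-0.054 -4.558  0.606] along -4.5 M [-0.736 -0.053 -0.027] 13.7
rod 100,170,175 [[261.88302549946457, 200.33086813437853], [105.20897188806475, 317.9463363156333], [93.59032351768883, 326.6684218676114]]
rings [[246.0933628214841, 209.99058025923432], [202.1018430465424, 242.9263974238395], [157.22689499220178, 276.5235160114871]]
```

View pics/side12z.png

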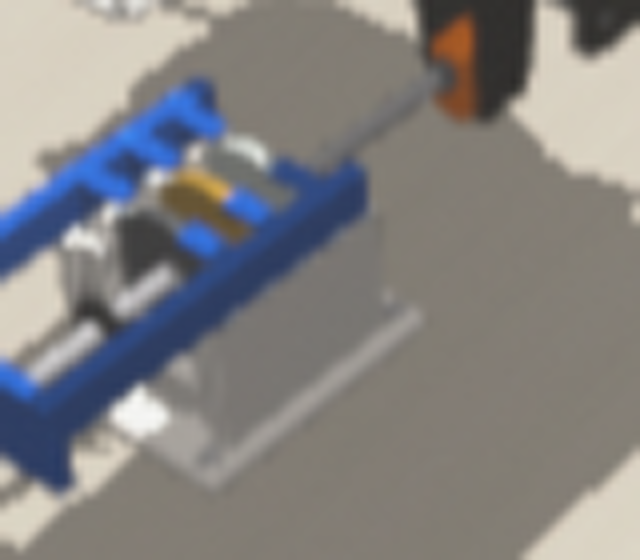

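Contact with the button: 4.6 N, and the slider is starting to move. Pushing on in small steps.

carry_out([
  [0.0001, 0.001, 0, 0, 0, 0],
  [0.0001, 0.001, 0, 0, 0, 0],
  [0, 0.001, 0, 0, 0, 0],
])

```text
t: 14.05
eef_pos: [610.5, 24.6, 30.2]
tcp_rot: [3.142, 0.0, 1.489]
ft_force: [-0.1, -4.3, -1.7]
opening: 0.167
```

carry_out([
  [0.0001, 0.001, 0, 0, 0, 0],
  [0.0001, 0.001, 0, 0, 0, 0],
])

```text
t: 14.25
eef_pos: [610.7, 26.7, 30.2]
tcp_rot: [3.142, 0.0, 1.49]
ft_force: [0.6, -3.9, -0.4]
opening: 0.168
```

carry_out([
  [0.0001, 0.0007, 0, 0, 0, 0],
])

```text
t: 14.35
eef_pos: [610.9, 27.4, 30.3]
tcp_rot: [3.141, 0.0, 1.49]
ft_force: [0.4, -4.0, -1.3]
opening: 0.164
```

carry_out([
  [0, 0.0006, 0, 0, 0, 0],
])

```text
t: 14.45
eef_pos: [610.9, 27.8, 30.3]
tcp_rot: [3.141, 0.0, 1.49]
ft_force: [-0.4, -7.9, -1.5]
opening: 0.167
```

carry_out([
  [0.0001, 0.0005, 0, 0, 0, 0],
])

```text
t: 14.55
eef_pos: [611.0, 27.9, 30.3]
tcp_rot: [3.142, 0.001, 1.49]
ft_force: [-0.9, -10.8, -0.3]
opening: 0.162
```

Motion has stalled at y ≈ 27.9 and the force is up to 10.8 N, so the slider is at its stop. I'll back off 3 mm and look.

carry_out([
  [-0.0001, -0.0015, 0, 0, 0, 0],
  [-0.0001, -0.0015, 0, 0, 0, 0],
  [0, -0.001, 0, 0, 0, 0],
  [0, 0, 0, 0, 0, 0],
])

```text
t: 14.95
eef_pos: [610.7, 24.5, 30.3]
tcp_rot: [3.142, -0.0, 1.49]
ft_force: [0.8, -0.2, -0.7]
opening: 0.168
```

```bash
python3 -c "
from h import *
look('side13')"
```

```text
s 74.5 w 606.7 z 30.3 yaw 85.35 [ 3.142 -0.     1.49 ] F [ 0.789 -0.166 -0.661] along -0.1 M [-0.121 -0.099  0.017] 14.95
rod 100,170,175 [[254.70240983257986, 205.37146799381367], [97.51027034294384, 323.2688876380562], [85.85221949281663, 332.01261850427113]]
rings [[246.0933628214841, 209.99058025923432], [202.1018430465424, 242.9263974238395], [157.22689499220178, 276.5235160114871]]
```

View pics/side13z.png

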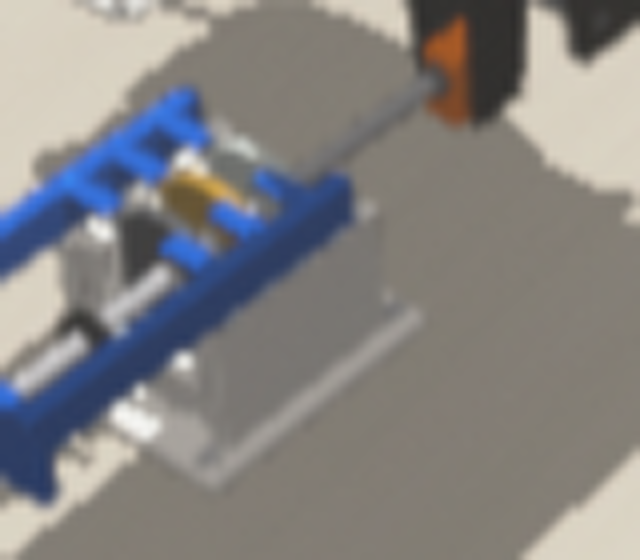

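The tabs now stand between the rings. Lifting slowly.

carry_out([
  [0, 0, 0.002, 0, 0, 0],
  [0, 0, 0.002, 0, 0, 0],
  [0, 0, 0.002, 0, 0, 0],
  [0, 0, 0.002, 0, 0, 0],
  [0, 0, 0, 0, 0, 0],
])

```text
t: 15.5
eef_pos: [610.9, 24.4, 38.6]
tcp_rot: [3.141, -0.0, 1.49]
ft_force: [-0.2, -0.2, -1.6]
opening: 0.168
```

carry_out([
  [0, 0, 0.002, 0, 0, 0],
  [0, 0, 0.002, 0, 0, 0],
  [0, 0, 0.002, 0, 0, 0],
  [0, 0, 0, 0, 0, 0],
])

```text
t: 15.9
eef_pos: [610.9, 24.4, 44.6]
tcp_rot: [3.141, 0.0, 1.49]
ft_force: [0.5, -0.4, -2.2]
opening: 0.165
```

```bash
python3 -c "
from h import *
look('side14')"
```

```text
s 74.4 w 606.9 z 44.6 yaw 85.35 [3.141 0.    1.49 ] F [ 0.547 -0.385 -2.245] along -0.3 M [-0.229 -0.056  0.003] 15.9
rod 100,170,175 [[250.784175062342, 171.51841795706537], [92.24739886491056, 289.1458992468886], [80.48633965244221, 297.872032478527]]
rings [[246.0933628214841, 209.99058025923432], [202.1018430465424, 242.9263974238395], [157.22689499220178, 276.5235160114871]]
```

View pics/side14z.png

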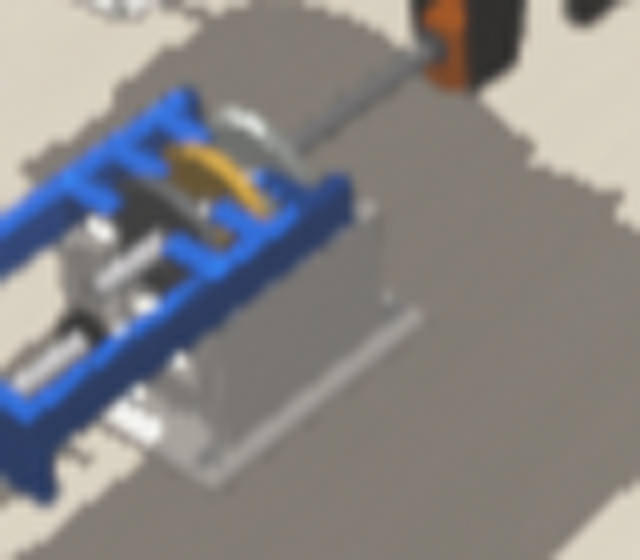

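All three rings are rising clear of the tabs. Continue up.

carry_out([
  [0, 0, 0.003, 0, 0, 0],
  [0, 0, 0.003, 0, 0, 0],
  [0, 0, 0.004, 0, 0, 0],
  [0, 0, 0.005, 0, 0, 0],
  [0, 0, 0.005, 0, 0, 0],
  [0, 0, 0, 0, 0, 0],
])

```text
t: 16.55
eef_pos: [611.1, 24.4, 65.2]
tcp_rot: [3.14, -0.0, 1.49]
ft_force: [0.9, -1.1, -2.9]
opening: 0.169
```

carry_out([
  [0, 0, 0.005, 0, 0, 0],
  [0, 0, 0.007, 0, 0, 0],
  [0, 0, 0.01, 0, 0, 0],
  [0, 0, 0.015, 0, 0, 0],
  [0, 0, 0.015, 0, 0, 0],
  [0, 0, 0.015, 0, 0, 0],
  [0, 0, 0.015, 0, 0, 0],
  [0, 0, 0.015, 0, 0, 0],
  [0, 0, 0.01, 0, 0, 0],
  [0, 0, 0.005, 0, 0, 0],
  [0, 0, 0, 0, 0, 0],
  [0, 0, 0, 0, 0, 0],
])

```text
t: 17.75
eef_pos: [610.5, 24.4, 175.8]
tcp_rot: [-3.141, 0.0, 1.49]
ft_force: [-0.2, 0.0, -2.8]
opening: 0.169
```

```bash
python3 -c "
from h import *
look('side15','side',(170,120,330,260),4)
look('wr15x','scene',(200,100,360,240),4)
p,s=shot('wrist','w15')
cv2.imwrite('pics/w15b.png',cv2.resize(cv2.imread('pics/w15.png'),None,fx=1.4,fy=1.4))
"
```

```text
s 74.4 w 606.4 z 175.8 yaw 85.35 [-3.141  0.     1.49 ] F [-0.183  0.015 -2.805] along -0.0 M [-0.241 -0.082 -0.016] 17.75
rod 100,170,175 [[187.40473485426537, 240.01259560729306], [101.26552886614058, 296.99972084495175], [94.85678769839842, 301.2394407144975]]
rings [[203.04668141074205, 424.99529012961716], [181.0509215232712, 441.46319871191974], [158.6134474961009, 458.26175800574356]]
s 74.4 w 606.4 z 175.6 yaw 85.35 [-3.141  0.     1.49 ] F [ 0.098  0.434 -1.711] along 0.4 M [-0.209 -0.097 -0.006] 17.8
rod 100,170,175 [[289.58448946589897, 179.28331354965883], [244.025547725058, 116.15480697784278], [240.9452579935064, 111.89202750996651]]
rings [[294.6852343842388, 365.3101909347258], [282.4928312316147, 345.97682518497595], [270.6116471338282, 327.140221164167]]
```

View pics/side15z.png

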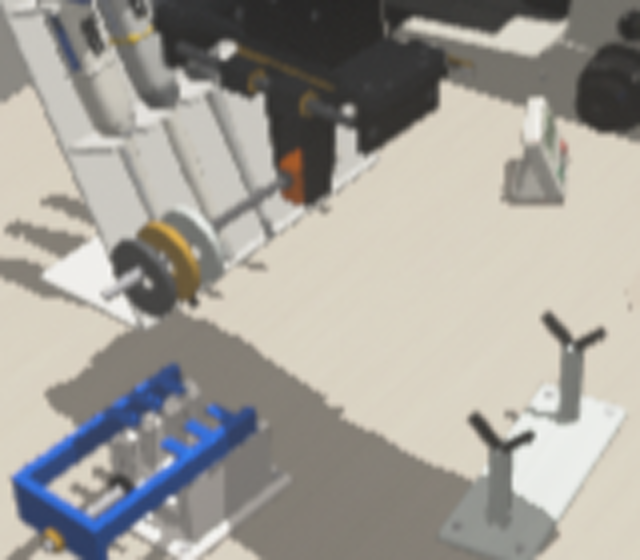

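View pics/w15b.png

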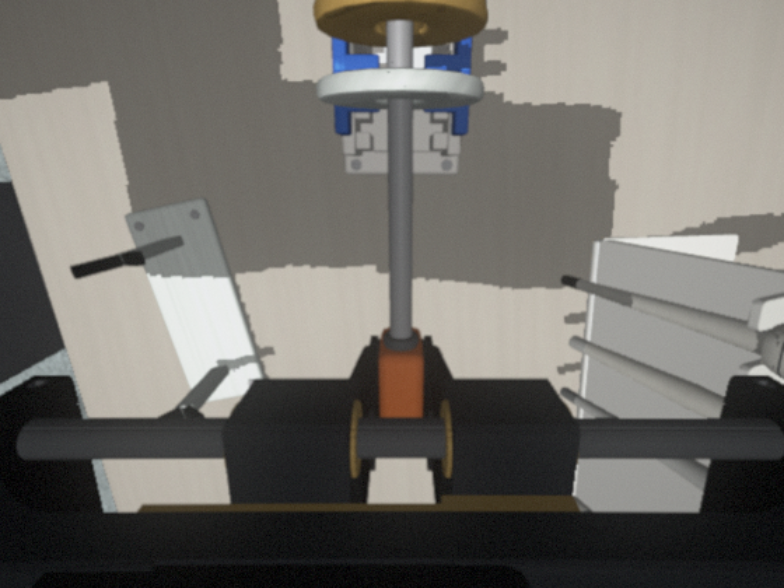

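All three rings hang on the rod at about z 192. The stand is clear, so I'll move gently over it, aiming 5 mm further back than the original pose to give ring 3 more room to the front fork.

carry_out([
  [-0.0026, -0.0023, -0.0008, 0, 0, 0.2],
  [-0.0053, -0.0046, -0.0016, 0, 0, 0.4],
  [-0.008, -0.007, -0.0025, 0, 0, 0.6],
  [-0.0106, -0.0093, -0.0033, 0, 0, 0.82],
  [-0.0106, -0.0093, -0.0033, 0, 0, 0.82],
  [-0.0106, -0.0093, -0.0033, 0, 0, 0.82],
  [-0.0106, -0.0093, -0.0033, 0, 0, 0.82],
  [-0.0106, -0.0093, -0.0033, 0, 0, 0.82],
  [-0.0106, -0.0093, -0.0033, 0, 0, 0.82],
  [-0.0106, -0.0093, -0.0033, 0, 0, 0.82],
  [-0.0106, -0.0093, -0.0033, 0, 0, 0.82],
  [-0.0106, -0.0093, -0.0033, 0, 0, 0.82],
])

```text
t: 19.1
eef_pos: [498.3, -73.9, 141.5]
tcp_rot: [3.141, 0.0, 1.64]
ft_force: [-0.6, 0.1, -1.6]
opening: 0.168
```

carry_out([
  [-0.0106, -0.0093, -0.0033, 0, 0, 0.82],
  [-0.0106, -0.0093, -0.0033, 0, 0, 0.82],
  [-0.008, -0.007, -0.0025, 0, 0, 0.6],
  [-0.0053, -0.0046, -0.0016, 0, 0, 0.4],
  [-0.0026, -0.0023, -0.0008, 0, 0, 0.2],
  [0, 0, 0, 0, 0, 0],
  [0, 0, 0, 0, 0, 0],
  [0, 0, 0, 0, 0, 0],
])

```text
t: 19.9
eef_pos: [462.7, -105.5, 130.2]
tcp_rot: [3.141, 0.0, 1.689]
ft_force: [0.3, -0.0, -2.4]
opening: 0.165
```

```bash
python3 -c "
from h import *
look('side16','side',(230,130,370,270),5)
p,s=shot('wrist','w16');print(s['eef_pos'],s['tcp_rot'])
cv2.imwrite('pics/w16b.png',cv2.resize(cv2.imread('pics/w16.png'),None,fx=1.4,fy=1.4))
"
```

```text
s -67.2 w 469.7 z 130.2 yaw 96.78 [3.141 0.    1.689] F [ 0.264 -0.024 -2.408] along -0.0 M [-0.217 -0.12  -0.082] 19.9
rod 100,170,175 [[376.77169797125714, 305.7556376319918], [314.25543023700186, 386.9444220731481], [309.5826091644801, 393.0129787201953]]
rings [[-46.19164823657243, 481.24411266202145], [-73.686348095911, 501.82899838989965], [-101.73319062987389, 522.8271975071794]]
[ 462.611 -105.465  130.192] [3.141 0.    1.689]
```

View pics/side16z.png

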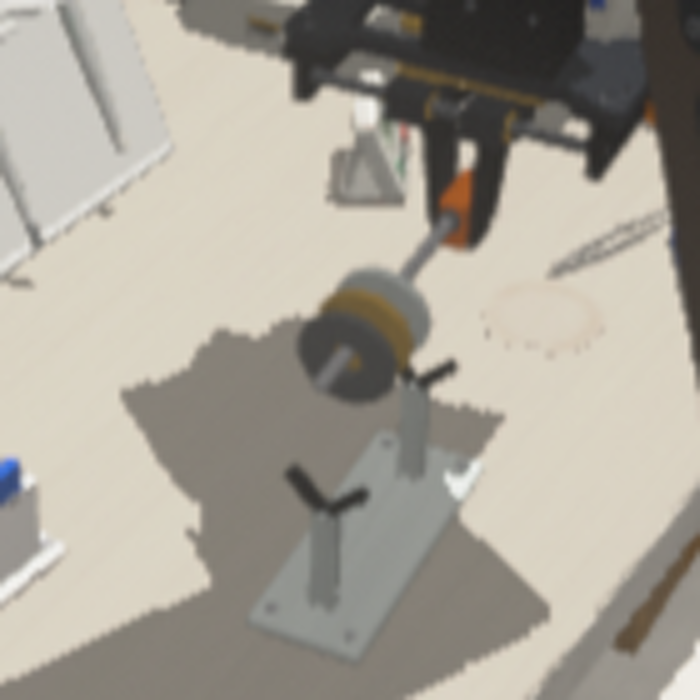

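View pics/w16b.png

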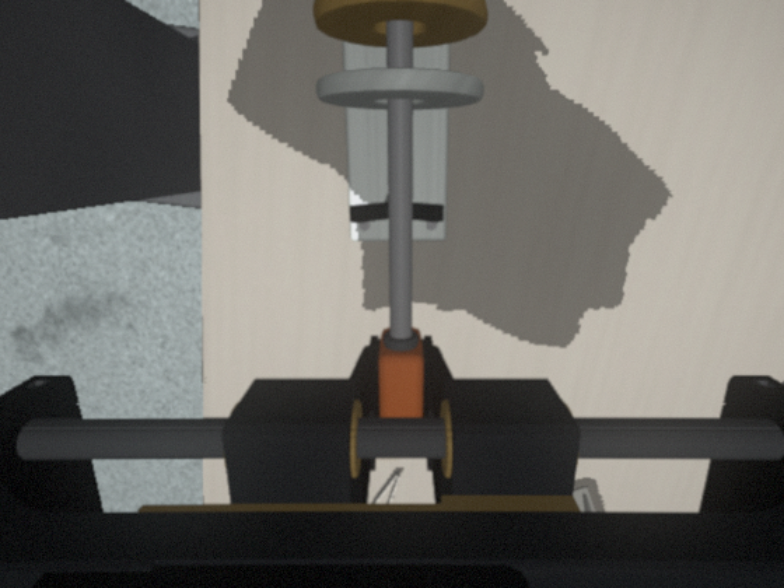

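Rings hang clear above the forks. Before lowering I need the lengthwise position of the rod and rings relative to the forks.

```bash
python3 - <<'E'
from h import *
np.set_printoptions(precision=1,suppress=True)
p,s=shot('wrist','w17')
T=np.eye(4);T[:3,:3]=R.from_euler('xyz',s['tcp_rot']).as_matrix();T[:3,3]=s['eef_pos']
b=(210,0,370,310)
i=cv2.imread('pics/w17.png')
a=cv2.resize(i[225:295,245:330],None,fx=7,fy=7,interpolation=cv2.INTER_CUBIC)
cv2.imwrite('pics/w17c.png',a)
pr=lambda x,y,z: (w2pix(p,(T@[x,y,-20.5-z,1])[:3],s)[0]-[245,225])*7
for x in(10,14,18,22): print('top edge handle/collar side at x',x,pr(x,0,10),pr(x,6.5,0),pr(x,4,0))
# ring1 top line & near fork
print('ring1 top (tcp-rel) ', [( (np.linalg.inv(T)@np.r_[pix2w(p,np.array([[400,r]])/1.4,s['eef_pos'][2]+20.5-4+26,s)[0],1])[0]) for r in (68,75)])
f=pix2w(p,np.array([[351,213],[443,212],[351,206],[443,205]])/1.4,93,s); print('fork top',f,[(np.linalg.inv(T)@np.r_[q,1])[:2] for q in f])
c=pix2w(p,np.array([[354,240],[445,239]])/1.4,8,s); print('base end',c,[(np.linalg.inv(T)@np.r_[q,1])[:2] for q in c])
E
```

```text
top edge handle/collar side at x 10 [283.5 289.6] [372.1 227.5] [338.2 227.5]
top edge handle/collar side at x 14 [283.5 236.8] [372.7 177.4] [338.5 177.4]
top edge handle/collar side at x 18 [283.4 183.2] [373.3 126.6] [338.8 126.6]
top edge handle/collar side at x 22 [283.4 128.9] [373.8  75.1] [339.2  75.1]
ring1 top (tcp-rel)  [np.float64(103.55318784858866), np.float64(101.90182544984114)]
fork top [[433.4 -51.2  93. ]
 [475.5 -45.7  93. ]
 [433.1 -48.   93. ]
 [475.1 -42.6  93. ]] [array([ 57.3, -22.6]), array([57.8, 19.9]), array([ 60.5, -22.5]), array([61. , 19.8])]
base end [[428.7 -79.1   8. ]
 [488.5 -71.4   8. ]] [array([ 30.2, -30.6]), array([30.8, 29.7])]
```

View pics/w17c.png

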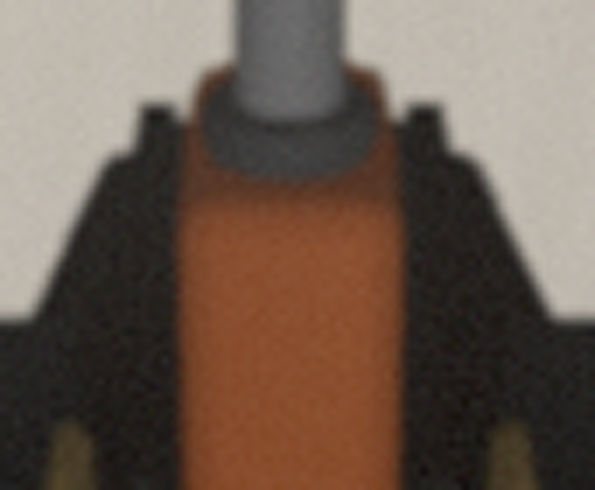

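The rod origin is about 1.6 mm behind the TCP, and the stand centre is 113.5 mm ahead. The rod would therefore sit at stand x ≈ -115, which is too far back. I'll shift it forward 4.5 mm and 1 mm left, then lower.

carry_out([
  [-0.0007, 0.002, 0, 0, 0, 0.1],
  [-0.0007, 0.0025, 0, 0, 0, 0.1],
  [0, 0, -0.004, 0, 0, 0],
  [0, 0, -0.008, 0, 0, 0],
  [0, 0, -0.01, 0, 0, 0],
  [0, 0, -0.01, 0, 0, 0],
  [0, 0, -0.01, 0, 0, 0],
  [0, 0, -0.008, 0, 0, 0],
  [0, 0, -0.006, 0, 0, 0],
  [0, 0, -0.004, 0, 0, 0],
  [0, 0, 0, 0, 0, 0],
])

```text
t: 21.15
eef_pos: [460.8, -101.2, 69.7]
tcp_rot: [-3.141, -0.0, 1.692]
ft_force: [1.1, -0.7, -2.2]
opening: 0.163
```

```bash
python3 -c "
from h import *
look('side18','side',(250,140,350,260),6)
print(env.state()['eef_pos'])
"
```

```text
s -63.1 w 467.6 z 69.7 yaw 96.97 [-3.141 -0.     1.692] F [ 1.113 -0.696 -2.207] along -0.6 M [-0.218 -0.079 -0.001] 21.15
rod 100,170,175 [[326.7483286501207, 427.6856553453876], [254.2999698422575, 527.3082015069738], [248.89158692934984, 534.74527252021]]
rings [[-175.42997788388692, 517.4929351944257], [-208.4236177150932, 542.1947980678797], [-242.07982875584867, 567.3926370086153]]
[ 460.954 -101.16    70.055]
```

View pics/side18z.png

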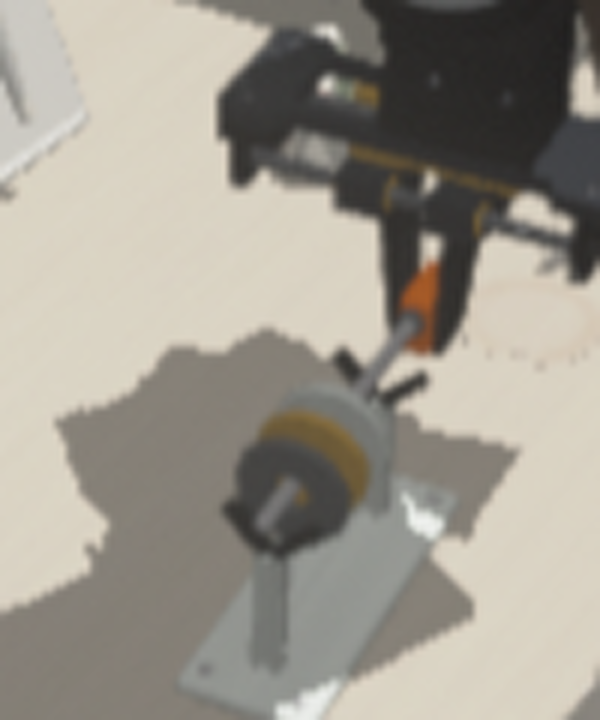

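The rod is over both forks with the rings between them. Lowering the last 10 mm in small steps.

carry_out([
  [0, 0, -0.003, 0, 0, 0],
  [0, 0, -0.003, 0, 0, 0],
  [0, 0, -0.002, 0, 0, 0],
  [0, 0, -0.001, 0, 0, 0],
  [0, 0, 0, 0, 0, 0],
])

```text
t: 21.7
eef_pos: [460.9, -101.2, 61.1]
tcp_rot: [-3.142, -0.0, 1.692]
ft_force: [0.4, -0.4, -1.1]
opening: 0.169
```

carry_out([
  [0, 0, -0.001, 0, 0, 0],
  [0, 0, 0, 0, 0, 0],
])

```text
t: 21.9
eef_pos: [460.9, -101.2, 60.1]
tcp_rot: [3.142, -0.0, 1.692]
ft_force: [0.0, -0.2, -2.1]
opening: 0.168
```

```bash
python3 -c "
from h import *
look('side19','side',(250,140,350,260),6)
look('scene19','scene',(180,180,300,310),5)
print(env.state()['eef_pos'])
"
```

```text
s -63.1 w 467.7 z 60.1 yaw 96.97 [ 3.142 -0.     1.692] F [ 0.039 -0.159 -2.133] along -0.2 M [-0.218 -0.095  0.009] 21.9
rod 100,170,175 [[325.9048860883121, 445.0043766499781], [253.80980617934893, 544.8483367844265], [248.42911734098175, 552.3001121395951]]
rings [[-175.42997788388692, 517.4929351944257], [-208.4236177150932, 542.1947980678797], [-242.07982875584867, 567.3926370086153]]
s -63.1 w 467.7 z 60.2 yaw 96.97 [3.141 0.    1.692] F [-0.037  0.52  -2.51 ] along 0.5 M [-0.193 -0.069  0.032] 21.95
rod 100,170,175 [[251.37432670538416, 316.4702324426523], [172.572674397194, 218.91088106139705], [167.232204962408, 212.2839790225028]]
rings [[468.3565429802985, 56.63773866840728], [453.11603903951834, 32.47103148121994], [438.2645589172853, 8.925276455208717]]
[ 460.989 -101.195   60.2  ]
```

View pics/side19z.png

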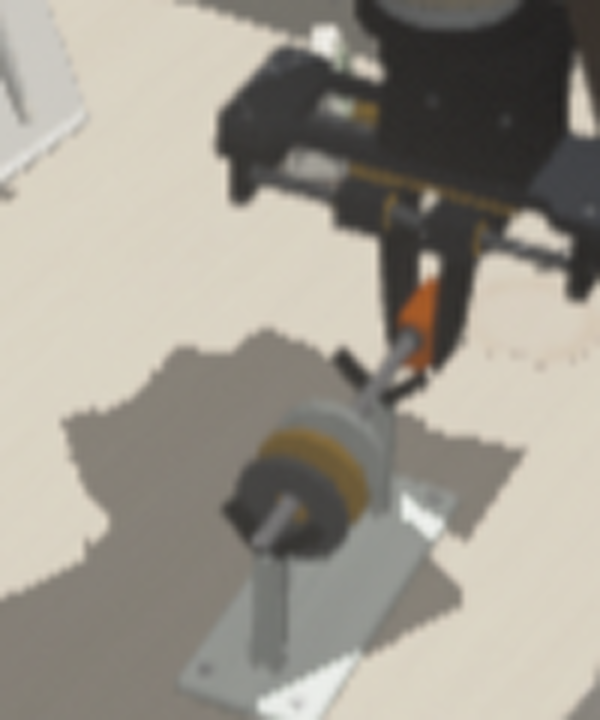

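View pics/scene19z.png

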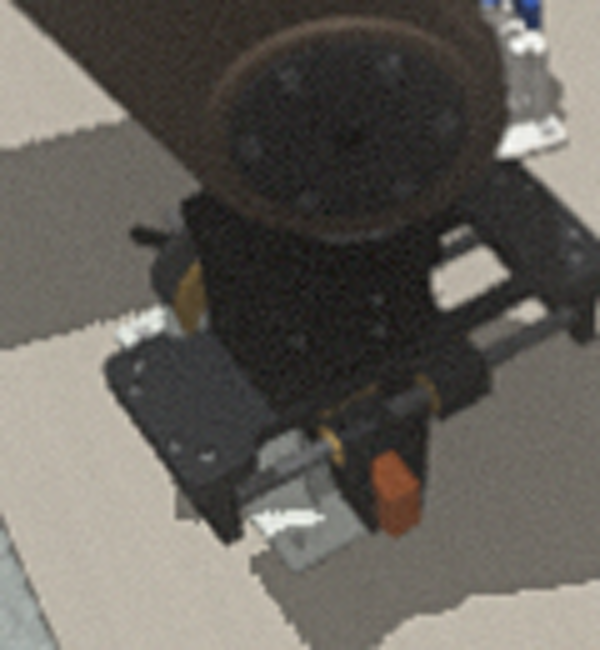

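carry_out([
  [0, 0, -0.0007, 0, 0, 0],
  [0, 0, 0, 0, 0, 0],
])

```text
t: 22.2
eef_pos: [460.9, -101.2, 59.6]
tcp_rot: [3.142, 0.0, 1.692]
ft_force: [-0.9, 0.1, 1.7]
opening: 0.167
```

carry_out([
  [0, 0, -0.0007, 0, 0, 0],
  [0, 0, 0, 0, 0, 0],
])

```text
t: 22.4
eef_pos: [460.8, -101.2, 59.0]
tcp_rot: [-3.141, -0.0, 1.693]
ft_force: [-2.3, -0.8, 7.3]
opening: 0.168
```

carry_out([
  [0, 0, -0.0006, 0, 0, 0],
  [0, 0, 0, 0, 0, 0],
])

```text
t: 22.6
eef_pos: [460.8, -101.2, 58.5]
tcp_rot: [3.142, 0.0, 1.693]
ft_force: [-3.3, -0.4, 9.2]
opening: 0.168
```

Seated (contact at z ≈ 59.7, now preloaded). I'll ease up 1 mm and open.

carry_out([
  [0, 0, 0.001, 0, 0, 0],
  [0, 0, 0, 0, 0, 0],
])

```text
t: 22.8
eef_pos: [460.9, -101.2, 59.2]
tcp_rot: [3.142, 0.0, 1.692]
ft_force: [-1.4, 0.4, 1.2]
opening: 0.167
```

carry_out([
  [0, 0, 0, 0, 0, 0],
  [0, 0, 0, 0, 0, 0],
  [0, 0, 0, 0, 0, 0],
  [0, 0, 0, 0, 0, 0],
  [0, 0, 0, 0, 0, 0],
], fingers=0.45)

```text
t: 23.3
eef_pos: [461.0, -101.2, 59.1]
tcp_rot: [3.141, 0.0, 1.692]
ft_force: [0.1, -0.8, 0.2]
opening: 0.442
```

carry_out([
  [0, 0, 0.005, 0, 0, 0],
  [0, 0, 0.01, 0, 0, 0],
  [0, 0, 0.02, 0, 0, 0],
  [0, 0, 0.03, 0, 0, 0],
  [0, 0, 0.04, 0, 0, 0],
  [0, 0, 0.04, 0, 0, 0],
  [0, -0.03, 0.03, 0, 0, 0],
  [0, -0.03, 0.03, 0, 0, 0],
  [0, 0, 0, 0, 0, 0],
  [0, 0, 0, 0, 0, 0],
])

```text
t: 24.3
eef_pos: [460.6, -161.4, 264.9]
tcp_rot: [3.14, 0.001, 1.691]
ft_force: [0.0, -0.5, -0.4]
opening: 0.445
```

```bash
python3 - <<'E'
from h import *
look('side20','side',(230,150,350,260),6)
p,s=shot('wrist','w20');print(s['eef_pos'],s['tcp_rot'],s['ft_force'])
cv2.imwrite('pics/w20b.png',cv2.resize(cv2.imread('pics/w20.png'),None,fx=1.4,fy=1.4))
i=cv2.imread('pics/w20.png')
cv2.imwrite('pics/w20c.png',cv2.resize(i[0:190,230:340],None,fx=3.1,fy=3.1,interpolation=cv2.INTER_CUBIC))
for c in 'scene','side':
    q=shot(c,c+'20')[0]
    for n in ['slide_box','coverslip_box','lab_timer','marker_blue','rod']: print(c,n,[(np.array(d['point']).round(0).tolist(),round(d['score'],2)) for d in env.search_frame(n,q)][:1])
E
```

```text
s -123.1 w 472.3 z 264.9 yaw 96.89 [3.14  0.001 1.691] F [ 0.009 -0.463 -0.379] along -0.5 M [ 0.014 -0.112 -0.062] 24.3
rod 100,170,175 [[542.6193766131718, -97.4485785966375], [468.34025209978995, -10.690884629114407], [462.77610119215274, -4.192000437929551]]
rings [[-55.42997788388692, 457.49293519442574], [-88.4236177150932, 482.1947980678796], [-122.07982875584867, 507.39263700861534]]
[ 460.382 -160.774  264.111] [-3.141 -0.     1.692] [-0.048  0.488 -0.557]
scene slide_box []
scene coverslip_box [([521.0, 311.0, 20.0], 0.51)]
scene lab_timer [([618.0, -286.0, 47.0], 0.76)]
scene marker_blue [([399.0, -284.0, 13.0], 0.89)]
scene rod [([451.0, -94.0, 83.0], 0.67)]
side slide_box [([713.0, 350.0, 33.0], 0.77)]
side coverslip_box [([523.0, 334.0, 24.0], 0.65)]
side lab_timer [([611.0, -270.0, 29.0], 0.63)]
side marker_blue [([397.0, -277.0, 8.0], 0.41)]
side rod [([453.0, -87.0, 80.0], 0.67)]
```

View pics/side20z.png

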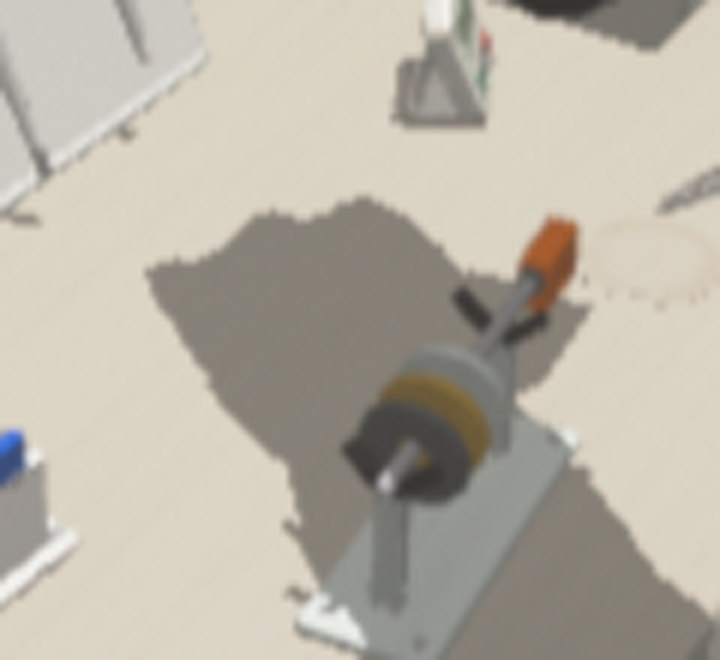

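View pics/w20b.png

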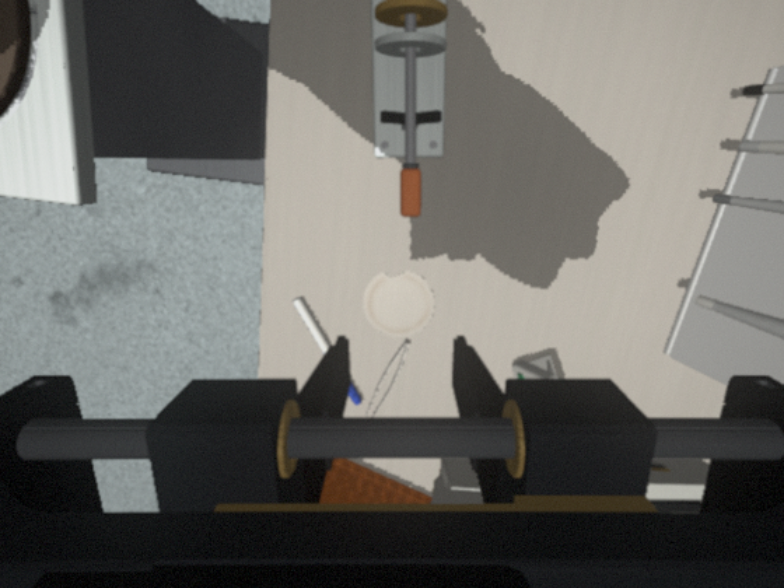

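Released. The rod rests in both forks with the rings on it. One more look from overhead at the front-fork gap.

carry_out([
  [-0.003, 0.03, 0.01, 0, 0, 0],
  [-0.004, 0.04, 0.01, 0, 0, 0],
  [-0.004, 0.04, 0.01, 0, 0, 0],
  [-0.002, 0.02, 0, 0, 0, 0],
  [0, 0, 0, 0, 0, 0],
  [0, 0, 0, 0, 0, 0],
])

```text
t: 25.6
eef_pos: [448.0, -31.3, 294.2]
tcp_rot: [3.141, 0.0, 1.693]
ft_force: [1.2, -0.0, -0.3]
opening: 0.45
```

```bash
python3 - <<'E'
from h import *
p,s=shot('wrist','w21');print(s['eef_pos'],s['tcp_rot'])
i=cv2.imread('pics/w21.png'); np.savez('w21.npz',pos=s['eef_pos'],rot=s['tcp_rot'])
cv2.imwrite('pics/w21c.png',cv2.resize(i[0:240,220:380],None,fx=2.5,fy=2.5,interpolation=cv2.INTER_CUBIC))
E
```

```text
[448.04775568 -31.28153947 294.16970888] [3.14138497e+00 2.70288011e-04 1.69347094e+00]
```

View pics/w21c.png

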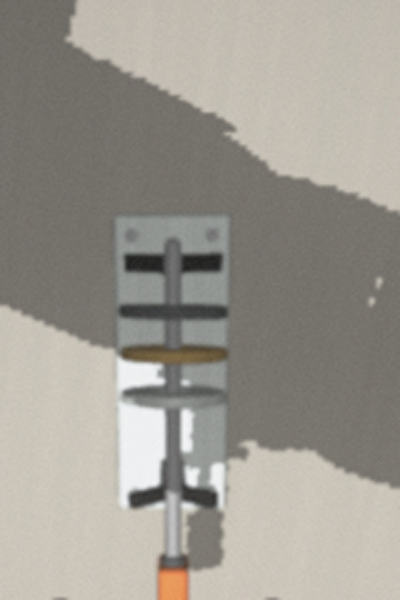

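The overhead view shows all three rings between the forks (crop rows 311, 353, 397; forks at 262 and 495). The nose is about 11 mm past the front fork, which puts the rod origin at stand x ≈ -109 mm. Handing in.

```bash
python3 -c "
from h import *
print(env.job_done()); print(env.state()['t'])"
```

```text
the job is handed in; nothing more can be done
None
the job is handed in; nothing more can be done
```

The job is handed in: the rod is back level in both forks of the stand with all three rings hanging on it between the forks. It took about 26 s of the 61 s allowed. `env.job_done()` reports no verdict, so what follows rests on my own checks.

- **Threading and button:** The rod went through all three rings with no contact showing in the wrist force. It then pushed the button at about 4 N. The slider stalled at its stop with 10.8 N measured at the wrist, well under 25 N.
- **Lift:** All three rings came up together on the rod, to about 190 mm.
- **Seating:** From the last overhead picture, the rod origin is at about stand x -109 mm (allowed -117 to -91). The dark ring 3 is about 23 mm behind the front fork, and all three rings are between the forks. The gripper was open and well clear.
- **Other things on the bench:** The networks placed the coverslip box, timer and pen within about 6 mm of where they were at the start. The scene camera missed the slide box in the last check, but the side camera found it within about 4 mm.
- **One disagreement:** The side camera showed the rod nose about 7 mm short of the computed position, while the wrist camera gave about 1.6 mm. I used the wrist value, and the final overhead picture agrees with it.

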